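Put the tea-light holders away upside down and shut their box

TASK

Put every tea-light holder that is on the table away in the storage box: mouth down, resting flat on the felt, each in a pocket of its own (any pocket). Once they are all in, gently lower the lid until it is fully shut, and leave the other things on the table where they are.

Things in the scene. Friction and masses are not known exactly. Their poses are not given: they have to be found in the camera images.
- holder1: square tea-light holder: sage-green ceramic cup, 46 x 46 mm, 50 mm tall, walls 5 mm, base 9 mm, 160 g; cork pad under its base, brass disc inside. Origin: centre of its base's underside; +z points out of its open mouth (rim at z = 50 mm); x and y are square to its sides. May start standing on its base, on its rim, or lying on a side; may be absent (None)
- holder2: square tea-light holder: sage-green ceramic cup, 46 x 46 mm, 50 mm tall, walls 5 mm, base 9 mm, 160 g; cork pad under its base, brass disc inside. Origin: centre of its base's underside; +z points out of its open mouth (rim at z = 50 mm); x and y are square to its sides. May start standing on its base, on its rim, or lying on a side; may be absent (None)
- holder3: square tea-light holder: sage-green ceramic cup, 46 x 46 mm, 50 mm tall, walls 5 mm, base 9 mm, 160 g; cork pad under its base, brass disc inside. Origin: centre of its base's underside; +z points out of its open mouth (rim at z = 50 mm); x and y are square to its sides. May start standing on its base, on its rim, or lying on a side; may be absent (None)
- holder4: square tea-light holder: sage-green ceramic cup, 46 x 46 mm, 50 mm tall, walls 5 mm, base 9 mm, 160 g; cork pad under its base, brass disc inside. Origin: centre of its base's underside; +z points out of its open mouth (rim at z = 50 mm); x and y are square to its sides. May start standing on its base, on its rim, or lying on a side; may be absent (None)
- box: cream storage box fixed to the table, outside 68 (x) x 328 (y) x 60 mm high, walls and floor 6 mm; origin at the centre of its underside, +z up, +x towards its hinge side. Four pockets in a row along y, each 56 (x) x 53 (y) mm between the long walls and two wooden ribs 4 mm thick and 16 mm high; beyond the ribs the box is open (about 34 mm free between neighbouring holders)
- pocket1 (a point): centre of the red felt floor of pocket 1, at y = -120 mm in the box's frame, 6 mm above the box's underside; axes as the box
- pocket2 (a point): centre of the red felt floor of pocket 2, at y = -40 mm in the box's frame, 6 mm above the box's underside; axes as the box
- pocket3 (a point): centre of the red felt floor of pocket 3, at y = 40 mm in the box's frame, 6 mm above the box's underside; axes as the box
- pocket4 (a point): centre of the red felt floor of pocket 4, at y = 120 mm in the box's frame, 6 mm above the box's underside; axes as the box
- lid (a joint): angle of the box's cream lid: 0 = shut flat on the rim, 1.57 = upright, 1.9 = leaning back on its stop; the hinge is stiff, so the lid stays where it is left (about 0.1 N m turns it)
- lid_hinge (a point): middle of the lid's hinge line, on top of the box's +x long wall, 60.5 mm above the table; the hinge runs along the box's y. Axes turn with the lid: at 0 they match the box, and the lid (68 x 328 mm, 8 mm thick) extends to -x from here, its outer face at z = 8 mm
- lid_handle (a point): grip point of the small brass knob (28 mm across, 43 mm tall) on the outer face of the lid, 38 mm from the hinge line and midway along the lid; the point is 35 mm out from the outer face
- remote: black remote control, 150 (x) x 42 x 18 mm; origin at the centre of its underside, +z up. Not part of the job: leave it where it is
- coaster: round cork coaster with a red face, 90 mm across, 8 mm thick; origin at the centre of its underside, +z up. Not part of the job: leave it where it is
- glasses_case: brown glasses case, 60 x 150 (y) x 34 mm; origin at the centre of its underside, +z up. Not part of the job: leave it where it is
- mug: white mug, 80 mm across, 90 mm high, handle to its +y; origin at the centre of its underside, +z up. Not part of the job: leave it where it is
- berry_vase: white plate 144 mm across carrying a dark vase of red berries, together 190 mm high; origin at the centre of its underside, +z up. Not part of the job: leave it where it is
- trinket_box1: closed cream trinket box, 88 x 88 x 48 mm; origin at the centre of its underside, +z up. Not part of the job: leave it where it is
- trinket_box2: closed cream trinket box, 88 x 88 x 48 mm; origin at the centre of its underside, +z up. Not part of the job: leave it where it is

How it is judged:
By the outcome, as a careful person would: the job done as asked, in the order asked, and still so for the second after the job is handed in, with the robot touching nothing.
Of holder1, holder2, holder3, holder4 only 3 to 4 are there at a start; the rules pass over those that are not, and their reading is None.
At some moment in a run one of holder1, holder2, holder3, holder4 may be knocked a few centimetres aside while the robot is not near it.
Once in a run the grip may slacken for a moment while it holds something.
It also fails if it takes over 210 s, if anything falls off the work surface, if the arm or the gripper's body presses on something with over 40 N, if the wrist force passes 120 N, or if a joint passes its speed limit or range.

ROBOT

A 7-joint arm with a two-finger parallel gripper is mounted at the origin on the work surface. World frame = base frame: x ahead of the robot, y to its left, z up, the work surface at z = 0. Lengths are in m, angles in rad, forces in N, time in s.
With the tool pointing down it reaches from about 0.35 to 0.9 m from the base axis. Payload 8.1 kg.
Tool frame: the origin (TCP) lies on the centre line of the jaws, within the pads' length; the fingertips stand 11 mm ahead of it and the grasp point (between the pads) lies 8 mm behind it; z points along the fingers, y is the line along which they close (so a half turn about z gives the same grasp; the last joint's range is limited). The gripper opens to 92 mm and grips with 3 to 60 N. Pads are 19 mm wide; open, the fingers measure 130 mm over their backs; the gripper's body (75 mm by 190 mm) begins 47 mm behind the grasp point.
Start: joints at [1.119, 0.434, 0.025, 1.573, -0.012, 1.134, -0.075], TCP at [0.214, -0.587, 0.238] pointing down, gripper open.
Joint ranges: [-2.62, 2.62], [-0.44, 2.09], [-1.27, 1.32], [0.08, 2.57], [-1.32, 4.46], [0.12, 2], [-2.74, 2.74]. Speed limits (rad/s): [2.22, 2.22, 3.01, 3.01, 3.14, 3.14, 3.14].

INTERFACE

Orientations are given as [roll, pitch, yaw] about the fixed x, y, z axes, in that order (R = Rz(yaw) Ry(pitch) Rx(roll)).
In Python, from workcell import * gives the robot as it stands.
- The arm moves only by the tool step_arm, never from a script. Its argument "steps" is a list of rows, each an object of numbers: "dx", "dy", "dz": the shift along the tool's x, y, z each as a share of 10 cm, from -1 to 1; "ax", "ay", "az": the turn, a rotation vector about the tool's x, y, z each as a share of 30 degrees, from -1 to 1; "jaw": the closure, from 0 (fully open) to 1 (shut). In form: [{"dx": .., "dy": .., "dz": .., "ax": .., "ay": .., "az": .., "jaw": ..}, ...]. A call has 1 to 20 rows; each row shifts and turns the commanded pose from where the row before left it, along the tool's axes as they then stand; what a row does not reach is not made up. A row lasts 1/10 s, in which the tool goes at most 50 mm and 8.59 degrees, less where a joint would pass 70% of its speed; a pose out of reach is approached as far as the arm can. A call with a number of a shift or a turn outside -1 to 1 is refused whole. A call with a gripper value outside its range is refused whole. The fingers move at their own pace and stop on an object; "grip_force" is the grip in N (left out, the last holds). Time passes only in rows, so rows that do not move let the fingers close. It gives the time, the measured TCP pose, the force, the opening and the grip force at its end, in the units of the state.
- get_state(): the state, without advancing time (a new reading comes with each control period).
- capture(name): name is "scene" or "top" or "wrist"; returns a dict with "pixels" (400x640x3 uint8, red, green, blue), "range_z" (400x640 float32, m along the optical axis (not along the pixel's ray), 0 where there is no reading), "fov_y" (degrees; the focal length in pixels is half the picture's height over the tangent of half this angle, whatever the lens; pixels are square), "cx", "cy" (the principal point, pixels), "dist" ([k1, k2, p1, p2, k3] as OpenCV has them; the pictures are not rectified), "R" (3x3) and "t" (3): a world point X has camera coordinates R X + t. Camera axes: x right, y down, z forward; pixel columns grow to the right and rows downward; lengths in m; the calibration is good to about 2 mm. A picture is of the moment at which its call begins.
- hand_in(): hands the job in; it is judged then, once.
Trained networks look in a picture, given as the dict that the camera call returned (one of the last four; its "shot" number tells which), for a name from the list of things; names that differ only in an ending like _2 or _b are one class to them, and where a whole thing is asked for, a point or a joint stands for the part that bears it (a point fixed in the world has none). Each returns a list of dicts, best first, with "p" (0 to 1); they miss things now and then, are a little off and sometimes report something else, mostly with a low value. They report only what shows in the picture. A call takes as long as a camera call.
- silhouettes(thing, picture): "pixels" (400x640 bool, what is visible of it) and "rect" ([left, top, width, height] in pixels, round what is visible of it).
The state is a dict: "time_s": time; "joint_positions": joint angles; "dq": joint speeds; "joint_efforts": joint torques, N m; "ee_pos": TCP position; "tool_rot": TCP orientation; "ft_force": force on the tool from outside, world axes, zero at the start; "ft_torque": the same for the moment, N m; "grip_width": opening from 0.0 (shut) to 1.0 (fully open); "finger_force": force on a finger pad.
Only numpy, scipy, OpenCV 4.12 (cv2) and the standard library are available. Lean on these libraries where they do the work, as an engineer would, in place of code of your own. Each camera call takes 0.05 s, during which the arm holds its last target. There are 200 camera calls.

## Working session

There is one attempt and no reset: what is moved stays moved. The work goes in short steps, Python scripts to look and compute and a tool call to move; the robot and the scene stay as the last step left them, time stands still between calls to the robot, and variables do not carry over. Pictures are saved under pics/ and viewed, at most 14 in all, crops included, and the job is handed in when it is done.

Besides the shell and the picture viewer there is one more tool, called after "Call:" in YAML: its name, and indented under it one key for each argument. step_arm: Moves the arm, as the interface text tells. Its arguments: {"type":"object","properties":{"steps":{"type":"array","items":{"type":"object","properties":{"dx":{"type":"number","minimum":-1,"maximum":1},"dy":{"type":"number","minimum":-1,"maximum":1},"dz":{"type":"number","minimum":-1,"maximum":1},"ax":{"type":"number","minimum":-1,"maximum":1},"ay":{"type":"number","minimum":-1,"maximum":1},"az":{"type":"number","minimum":-1,"maximum":1},"jaw":{"type":"number"}}}},"grip_force":{"type":"number"}},"required":["steps"]}

```bash
ls; mkdir -p pics
cat > h.py <<'E'
from workcell import *
import numpy as np, cv2
from scipy.spatial.transform import Rotation as Ro
def K(c):
    h,w=c["pixels"].shape[:2]; f=h/2/np.tan(np.radians(c["fov_y"])/2)
    return np.array([[f,0,c["cx"]],[0,f,c["cy"]],[0,0,1]])
def pts(c,mask=None):
    z=c["range_z"]; m=z>0
    if mask is not None: m&=mask
    v,u=np.nonzero(m); n=cv2.undistortPoints(np.stack([u,v],1).astype(np.float64)[:,None],K(c),np.array(c["dist"],float))[:,0]
    zz=z[v,u]; P=np.column_stack([n*zz[:,None],zz])
    return (P-np.array(c["t"]))@np.array(c["R"]), np.stack([u,v],1)
def save(c,n): cv2.imwrite(f"pics/{n}.png",c["pixels"][:,:,::-1])
E
python3 - <<'E'
from h import *
print(get_state())
for n in("scene","top","wrist"):
    c=capture(n); save(c,n+"0"); print(n,c["fov_y"],c["cx"],c["cy"],c["dist"],-np.array(c["R"]).T@c["t"])
    for t in("holder1","box","lid","remote","mug"):
        for s in silhouettes(t,c)[:6]:
            P,_=pts(c,s["pixels"]); print(t,round(s["p"],2),s["rect"],np.round(np.median(P,0),3) if len(P) else None, np.round(np.percentile(P,[2,98],axis=0),3).tolist() if len(P) else None)
E
```

```text
pics
{'time_s': 0.0, 'joint_positions': array([ 1.11940975,  0.4351993 ,  0.02495139,  1.57412617, -0.01161294,
        1.13396406, -0.07506157]), 'dq': array([-5.09473822e-04,  1.31354966e-04,  1.81923906e-03,  7.60089083e-05,
        1.99725711e-04,  3.40504963e-04, -3.11253190e-04]), 'joint_efforts': array([ 1.01570124e-03, -6.67853594e+01,  9.84716155e-01, -3.14464509e+01,
       -6.05958723e-02,  4.28342598e-02,  1.69063956e-04]), 'ee_pos': array([ 0.21339068, -0.5869119 ,  0.23694816]), 'tool_rot': array([-3.14004536e+00,  1.19991889e-04,  3.48769074e-01]), 'ft_force': array([-0.30614614,  0.23547021,  0.1263241 ]), 'ft_torque': array([-0.00208823, -0.01553005, -0.01614321]), 'finger_force': 0.0, 'grip_width': 0.9994127185508357}
scene 53.45843122559387 321.16884151199145 201.01375100584877 [-0.08651294  0.          0.          0.          0.        ] [ 1.11125065 -0.18064278  1.02377564]
holder1 0.82 [345.3, 167.5, 12.0, 21.1] [0.457 0.114 0.043] [[0.426, 0.088, 0.0], [0.478, 0.137, 0.048]]
holder1 0.58 [402.8, 149.0, 23.8, 20.7] [0.443 0.339 0.045] [[0.412, 0.319, 0.002], [0.
[... 1545 characters left out ...]
.246, 0.132]]
box 0.26 [280.8, 219.8, 18.8, 15.9] [0.442 0.117 0.044] [[0.418, 0.091, 0.003], [0.471, 0.144, 0.052]]
lid 0.81 [257.4, 169.7, 83.6, 15.6] [0.607 0.093 0.121] [[0.581, -0.059, 0.076], [0.644, 0.235, 0.133]]
lid 0.45 [430.4, 242.7, 37.3, 18.5] [ 0.371 -0.484  0.031] [[0.343, -0.559, 0.01], [0.401, -0.418, 0.041]]
remote 0.87 [314.2, 217.6, 9.3, 41.1] [0.407 0.004 0.016] [[0.338, -0.017, -0.004], [0.484, 0.025, 0.024]]
mug 0.64 [163.4, 221.9, 32.4, 23.8] [0.401 0.533 0.034] [[0.363, 0.481, -0.003], [0.438, 0.579, 0.091]]
wrist 60.826810638710825 316.4410883491517 192.81340747539713 [-0.02211844  0.          0.          0.          0.        ] [ 0.27468671 -0.56496833  0.38456633]
```

Run:
```python
import cv2
a=cv2.imread("pics/scene0.png");cv2.imwrite("pics/s1.png",cv2.resize(a[90:290,150:550],(800,400),interpolation=3))
a=cv2.imread("pics/top0.png");cv2.imwrite("pics/t1.png",cv2.resize(a[130:300,140:480],(800,400),interpolation=3))
```

```text
(no output)
```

View pics/s1.png

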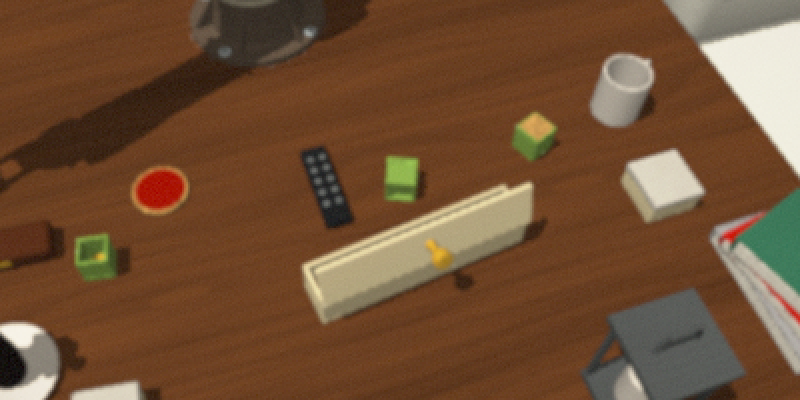

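View pics/t1.png

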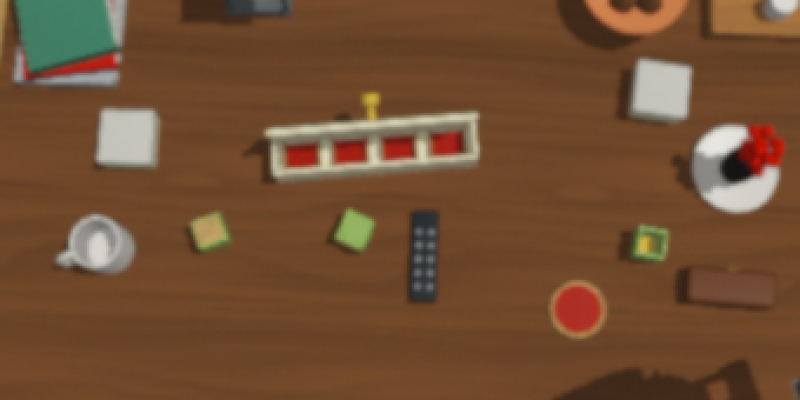

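```bash
cat >> h.py <<'E'
def plan(p,rpy=None,R=None):
    s=get_state(); R0=Ro.from_euler('xyz',s["tool_rot"]); R1=Ro.from_euler('xyz',rpy) if rpy is not None else (Ro.from_matrix(R) if R is not None else R0)
    d=R0.inv().apply(np.array(p)-s["ee_pos"])/.1; rv=(R0.inv()*R1).as_rotvec()/np.radians(30)
    print("t",round(s["time_s"],1),"pos",np.round(s["ee_pos"],4),"rpy",np.round(s["tool_rot"],3),"\n shift first (tool units)",np.round(d,3),"turn",np.round(rv,3)," shift if after turn",np.round(R1.inv().apply(np.array(p)-s["ee_pos"])/.1,3))
E
python3 - <<'E'
from h import *
c=capture("wrist"); print(np.round(c["R"],3))
c=capture("top"); P,uv=pts(c)
m=(abs(P[:,0]-.45)<.6)&(abs(P[:,1]+.1)<.9)&(P[:,2]>.02)&(P[:,2]<.07)
im=np.zeros((400,640),np.uint8); im[uv[m][:,1],uv[m][:,0]]=255
n,l,st,_=cv2.connectedComponentsWithStats(im)
for i in range(1,n):
    if st[i,4]>40:
        q=P[m][l[uv[m][:,1],uv[m][:,0]]==i]; print(st[i],np.round(np.median(q,0),3),np.round(np.ptp(q,0),3))
plan([.38,-.36,.25],[np.pi,0,0.]); plan([.38,.115,.25],[np.pi,0,0.])
E
```

```text
[[ 0.343 -0.94   0.   ]
 [-0.911 -0.332  0.245]
 [-0.23  -0.084 -0.969]]
[390 102  24  17  85] [ 0.922 -0.298  0.068] [0.07  0.092 0.01 ]
[387 105  38  34 218] [ 0.868 -0.325  0.065] [0.143 0.148 0.017]
[441 104  65  44 518] [ 0.883 -0.597  0.028] [0.18  0.267 0.024]
[181 106  13  41 266] [0.864 0.545 0.04 ] [0.171 0.053 0.05 ]
[451 109  14  15 123] [ 0.913 -0.526  0.063] [0.046 0.049 0.048]
[483 115  14  13 130] [ 0.908 -0.666  0.036] [0.05  0.054 0.024]
[242 123  15   7  59] [0.84  0.297 0.04 ] [0.02  0.055 0.05 ]
[465 125  14  13 123] [ 0.853 -0.586  0.05 ] [0.047 0.043 0.042]
[405 129  21  14  86] [ 0.813 -0.343  0.067] [0.056 0.08  0.01 ]
[146 147  45  19 428] [0.694 0.594 0.043] [0.069 0.186 0.049]
[408 156  26  25 525] [ 0.693 -0.374  0.046] [0.092 0.098 0.039]
[182 177  25  23 533] [0.582 0.495 0.046] [0.09  0.091 0.037]
[255 181  88  25 644] [0.565 0.096 0.05 ] [0.1   0.331 0.049]
[446 192  13  16  66] [ 0.556 -0.483  0.052] [0.053 0.044 0.048]
[283 219  16  18 178] [0.442 0.115 0.044] [0.061 0.056 0.037]
[221 221  16  16 174] [0.431 0.348 0.048] [0.055 0.058 0.039]
[172 224  15  19  92] [0.416 0.55  0.048] [0.067 0.044 0.048]
[180 226  16  20  81] [0.387 0.486 0.044] [0.072 0.049 0.05 ]
[408 226  16  15 114] [ 0.438 -0.356  0.044] [0.053 0.053 0.036]
[431 243  39  18 582] [ 0.372 -0.486  0.032] [0.063 0.15  0.026]
[296 323  32  20 120] [0.075 0.04  0.039] [0.07  0.111 0.049]
t 1.0 pos [ 0.2136 -0.5874  0.2378] rpy [ 3.142 -0.     0.349] 
 shift first (tool units) [ 2.341 -1.568 -0.123] turn [ 0.    -0.     0.666]  shift if after turn [ 1.664 -2.274 -0.122]
t 1.0 pos [ 0.2136 -0.5874  0.2378] rpy [ 3.142 -0.     0.349] 
 shift first (tool units) [ 3.964 -6.032 -0.123] turn [ 0.    -0.     0.666]  shift if after turn [ 1.664 -7.024 -0.122]
```

View pics/wrist0.png

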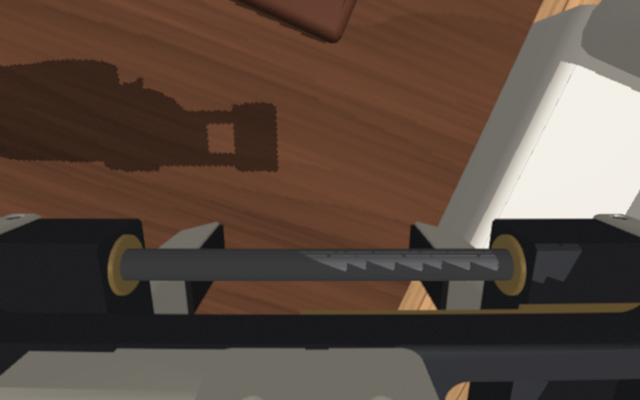

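Call:
step_arm:
  steps:
    - {"dx": 0.26, "dy": -0.28, "dz": -0.12}
    - {"dx": 0.26, "dy": -0.28, "dz": -0.12}
    - {"dx": 0.26, "dy": -0.28, "dz": -0.12}
    - {"dx": 0.26, "dy": -0.28, "dz": -0.12}
    - {"dx": 0.26, "dy": -0.28, "dz": -0.12}
    - {}
    - {}

```text
$.steps[0]: bad value
```

```bash
cat >> h.py <<'E'
def tops(c,t="holder1",zmin=.03,zmax=.07):
    for s in silhouettes(t,c):
        P,_=pts(c,s["pixels"]); 
        if len(P)<50: continue
        q=P[(P[:,2]>zmin)&(P[:,2]<zmax)]
        if len(q)<30: continue
        zt=np.percentile(q[:,2],90); q=q[abs(q[:,2]-zt)<.005]
        r=cv2.minAreaRect((q[:,:2]*1000).astype(np.float32)); print(t,round(s["p"],2),s["rect"],"n",len(q),"ztop",round(zt,4),"rect mm",np.round(r[0],1),np.round(r[1],1),round(r[2],1))
E
python3 - <<'E'
from h import *
c=capture("wrist"); save(c,"w1"); tops(c); plan([.33,.22,.30],[np.pi,0,0])
E
```

```text
t 1.1 pos [ 0.2136 -0.5874  0.2377] rpy [3.142 0.    0.349] 
 shift first (tool units) [ 3.853 -7.19  -0.623] turn [0.    0.    0.666]  shift if after turn [ 1.164 -8.074 -0.623]
```

Call:
step_arm:
  steps:
    - {"dx": 0.26, "dy": -0.28, "dz": -0.12, "ax": 0, "ay": 0, "az": 0, "jaw": 0}
    - {"dx": 0.26, "dy": -0.28, "dz": -0.12, "ax": 0, "ay": 0, "az": 0, "jaw": 0}
    - {"dx": 0.26, "dy": -0.28, "dz": -0.12, "ax": 0, "ay": 0, "az": 0, "jaw": 0}
    - {"dx": 0.26, "dy": -0.28, "dz": -0.12, "ax": 0, "ay": 0, "az": 0, "jaw": 0}
    - {"dx": 0.26, "dy": -0.28, "dz": -0.12, "ax": 0, "ay": 0, "az": 0, "jaw": 0}
    - {"dx": 0, "dy": 0, "dz": 0, "ax": 0, "ay": 0, "az": 0, "jaw": 0}

```text
time_s: 1.7
ee_pos: [0.2913, -0.4074, 0.2997]
tool_rot: [3.14, -0.003, 0.356]
ft_force: [0.1, -0.5, 0.1]
grip_width: 0.997
finger_force: 0.0
```

Run:
```python
from h import *
c=capture("wrist"); save(c,"w1"); tops(c); plan([.33,.22,.30],[np.pi,0,0])
```

```text
holder1 0.56 [289.9, 0.0, 58.3, 58.5] n 704 ztop 0.0503 rect mm [ 438.7 -357.1] [46.3 46.5] 80.5
t 1.8 pos [ 0.2884 -0.4111  0.2983] rpy [ 3.14  -0.     0.351] 
 shift first (tool units) [ 2.558 -5.784 -0.024] turn [ 0.003 -0.001  0.67 ]  shift if after turn [ 0.416 -6.311 -0.017]
```

Call:
step_arm:
  steps:
    - {"dx": 0, "dy": 0, "dz": 0, "ax": 0, "ay": 0, "az": 0.224, "jaw": 0}
    - {"dx": 0, "dy": 0, "dz": 0, "ax": 0, "ay": 0, "az": 0.224, "jaw": 0}
    - {"dx": 0, "dy": 0, "dz": 0, "ax": 0, "ay": 0, "az": 0.224, "jaw": 0}
    - {"dx": 0.2, "dy": -0.4, "dz": -0.1, "ax": 0, "ay": 0, "az": 0, "jaw": 0}
    - {"dx": 0.2, "dy": -0.4, "dz": -0.1, "ax": 0, "ay": 0, "az": 0, "jaw": 0}
    - {"dx": 0.2, "dy": -0.4, "dz": -0.1, "ax": 0, "ay": 0, "az": 0, "jaw": 0}
    - {"dx": 0.1, "dy": -0.4, "dz": -0.1, "ax": 0, "ay": 0, "az": 0, "jaw": 0}
    - {"dx": 0.1, "dy": -0.4, "dz": -0.1, "ax": 0, "ay": 0, "az": 0, "jaw": 0}
    - {"dx": 0, "dy": -0.4, "dz": 0, "ax": 0, "ay": 0, "az": 0, "jaw": 0}
    - {"dx": 0, "dy": -0.4, "dz": 0, "ax": 0, "ay": 0, "az": 0, "jaw": 0}
    - {"dx": 0, "dy": -0.4, "dz": 0, "ax": 0, "ay": 0, "az": 0, "jaw": 0}
    - {"dx": 0, "dy": -0.4, "dz": 0, "ax": 0, "ay": 0, "az": 0, "jaw": 0}
    - {"dx": 0, "dy": -0.4, "dz": 0, "ax": 0, "ay": 0, "az": 0, "jaw": 0}
    - {"dx": 0, "dy": -0.4, "dz": 0, "ax": 0, "ay": 0, "az": 0, "jaw": 0}
    - {"dx": 0, "dy": -0.4, "dz": 0, "ax": 0, "ay": 0, "az": 0, "jaw": 0}
    - {"dx": 0, "dy": -0.4, "dz": 0, "ax": 0, "ay": 0, "az": 0, "jaw": 0}
    - {"dx": 0, "dy": -0.4, "dz": 0, "ax": 0, "ay": 0, "az": 0, "jaw": 0}
    - {"dx": 0, "dy": -0.4, "dz": 0, "ax": 0, "ay": 0, "az": 0, "jaw": 0}
    - {"dx": 0, "dy": -0.3, "dz": 0, "ax": 0, "ay": 0, "az": 0, "jaw": 0}
    - {"dx": 0, "dy": 0, "dz": 0, "ax": 0, "ay": 0, "az": 0, "jaw": 0}

```text
time_s: 3.8
ee_pos: [0.3701, 0.2213, 0.3474]
tool_rot: [-3.139, 0.001, 0.0]
ft_force: [0.4, 0.0, 0.2]
grip_width: 0.998
finger_force: 0.0
```

Run:
```python
from h import *
c=capture("wrist"); save(c,"w2"); tops(c); plan([.36,.23,.35],[np.pi,0,0])
for n in("box",):
    for s in silhouettes(n,c)[:2]: print(s["rect"],s["p"])
P,_=pts(c); m=(P[:,2]>.05)&(P[:,0]>.52)&(P[:,0]<.7)&(P[:,1]>-.1)&(P[:,1]<.3)
# side face of lying holder / rim: show slices
q=P[m]; print(len(q), np.round(np.percentile(q,[1,50,99],axis=0),3))
```

```text
holder1 0.63 [195.8, 81.7, 52.3, 50.7] n 1319 ztop 0.0513 rect mm [433.9 349.8] [45.3 46.3] 22.9
holder1 0.17 [286.7, 0.0, 269.0, 39.3] n 1364 ztop 0.0601 rect mm [546.9 118.2] [ 29.1 270.9] 2.4
t 3.9 pos [0.3706 0.2176 0.3472] rpy [ 3.141e+00  1.000e-03 -3.000e-03] 
 shift first (tool units) [-0.107 -0.123 -0.028] turn [ 0.     0.003 -0.007]  shift if after turn [-0.106 -0.124 -0.028]
[287.4, 0.0, 267.0, 36.0] 0.61
1606 [[ 0.528 -0.015  0.05 ]
 [ 0.543  0.134  0.059]
 [ 0.558  0.252  0.061]]
```

View pics/w2.png

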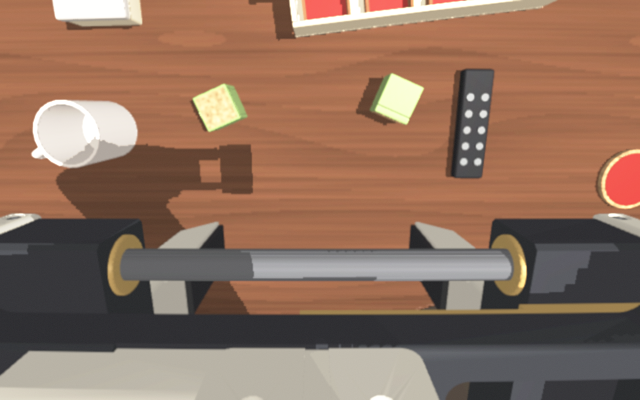

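Run:
```python
from h import *
c=capture("wrist"); P,uv=pts(c)
m=(abs(P[:,0]-.442)<.05)&(abs(P[:,1]-.115)<.05)&(P[:,2]>.036)
r=cv2.minAreaRect((P[m][:,:2]*1000).astype(np.float32)); print(m.sum(),r,np.median(P[m][:,2]))
im=c["pixels"][60:140,350:450][:,:,::-1]; a=cv2.resize(im,(600,480),interpolation=cv2.INTER_CUBIC)
s=cv2.imread("pics/scene0.png")[155:200,330:385]; b=cv2.resize(s,(600,480),interpolation=cv2.INTER_CUBIC)
cv2.imwrite("pics/B.png",cv2.resize(np.hstack([a,b]),(800,320)))
```

```text
12244 ((425.8558044433594, 127.39673614501953), (48.9935188293457, 94.86463165283203), 62.229286193847656) 0.42527566679028805
```

View pics/B.png

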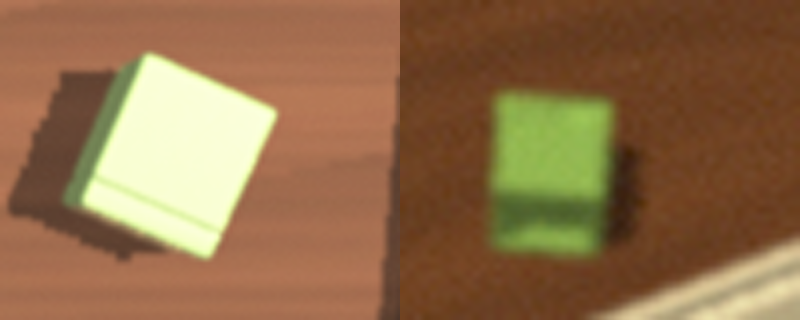

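Run:
```python
from h import *
c=capture("wrist"); P,uv=pts(c); s=get_state(); print(np.round(s["joint_positions"],3),s["ee_pos"])
m=(abs(P[:,0]-.442)<.05)&(abs(P[:,1]-.115)<.05)&(P[:,2]>.036)&(P[:,2]<.06)
r=cv2.minAreaRect((P[m][:,:2]*1000).astype(np.float32)); print(m.sum(),r,np.median(P[m][:,2]))
plan([.4266,.3469,.13],[np.pi,0,np.radians(22.9)])
c=capture("top"); tops(c)
P,uv=pts(c); px=c["pixels"][uv[:,1],uv[:,0]].astype(int)
bx=(P[:,0]>.5)&(P[:,0]<.68)&(P[:,1]>-.1)&(P[:,1]<.29)
m=bx&(abs(P[:,2]-.06)<.005); print("rim",cv2.minAreaRect((P[m][:,:2]*1000).astype(np.float32)))
q=P[m]; A=np.polyfit(q[q[:,0]<.62][:,1],q[q[:,0]<.62][:,0],1); print(A, len(q))
m=bx&(P[:,2]>.075); q=P[m]
# lid plane
cc=q.mean(0); u,sv,vt=np.linalg.svd(q-cc,full_matrices=False); print("lid",cc,vt[0],vt[2],sv,len(q))
im=np.zeros((400,640),np.uint8); r=bx&(px[:,0]>110)&(px[:,1]<60)&(px[:,2]<60)&(P[:,2]<.03); im[uv[r][:,1],uv[r][:,0]]=255
n,l,st,ct=cv2.connectedComponentsWithStats(im)
for i in range(1,n):
    if st[i,4]>20: k=l[uv[r][:,1],uv[r][:,0]]==i; print(st[i],np.round(cv2.minAreaRect((P[r][k][:,:2]*1000).astype(np.float32))[0],1),np.round(np.median(P[r][k],0),4))
```

```text
[ 0.054  0.093 -0.752  1.786  0.066  1.289 -2.291] [0.37057842 0.21671778 0.34748895]
1489 ((444.8626708984375, 117.20289611816406), (46.92568588256836, 49.91900634765625), 67.292236328125) 0.04584034702864725
t 4.0 pos [0.3706 0.2167 0.3475] rpy [ 3.141  0.    -0.006] 
 shift first (tool units) [ 0.553 -1.307  2.174] turn [ 0.001  0.001 -0.775]  shift if after turn [ 1.023 -0.981  2.175]
holder1 0.68 [404.8, 224.8, 18.4, 17.1] n 38 ztop 0.0521 rect mm [ 437.5 -354.1] [44.  44.2] 80.2
holder1 0.49 [284.2, 220.8, 15.6, 16.3] n 79 ztop 0.0497 rect mm [443.  116.6] [39.9 50.1] 60.6
rim ((582.3632202148438, 91.65867614746094), (77.2388687133789, 327.9285888671875), 6.606342792510986)
[-0.09110147  0.57717844] 211
lid [0.60505716 0.09451985 0.11779316] [-0.11531717  0.99332213 -0.0036188 ] [-0.62667249 -0.07557757 -0.7756092 ] [1.52305178 0.27831385 0.17970515] 314
[324 186  12   9  85] [599.6 -25.1] [ 0.5991 -0.0249  0.005 ]
[283 191  12   8  82] [579.3 132.3] [0.5793 0.1307 0.0042]
[303 190  13   7  78] [586.8  52.6] [0.5872 0.0531 0.0046]
[262 193  12   7  82] [569.5 213.8] [0.5695 0.2126 0.0046]
```

Call:
step_arm:
  steps:
    - {"dx": 0, "dy": 0, "dz": 0, "ax": 0, "ay": 0, "az": -0.258, "jaw": 0}
    - {"dx": 0, "dy": 0, "dz": 0, "ax": 0, "ay": 0, "az": -0.258, "jaw": 0}
    - {"dx": 0, "dy": 0, "dz": 0, "ax": 0, "ay": 0, "az": -0.258, "jaw": 0}
    - {"dx": 0.17, "dy": -0.164, "dz": 0.362, "ax": 0, "ay": 0, "az": 0, "jaw": 0}
    - {"dx": 0.17, "dy": -0.164, "dz": 0.362, "ax": 0, "ay": 0, "az": 0, "jaw": 0}
    - {"dx": 0.17, "dy": -0.164, "dz": 0.362, "ax": 0, "ay": 0, "az": 0, "jaw": 0}
    - {"dx": 0.17, "dy": -0.164, "dz": 0.362, "ax": 0, "ay": 0, "az": 0, "jaw": 0}
    - {"dx": 0.17, "dy": -0.164, "dz": 0.362, "ax": 0, "ay": 0, "az": 0, "jaw": 0}
    - {"dx": 0.17, "dy": -0.164, "dz": 0.362, "ax": 0, "ay": 0, "az": 0, "jaw": 0}
    - {"dx": 0, "dy": 0, "dz": 0, "ax": 0, "ay": 0, "az": 0, "jaw": 0}
    - {"dx": 0, "dy": 0, "dz": 0, "ax": 0, "ay": 0, "az": 0, "jaw": 0}

```text
time_s: 5.25
ee_pos: [0.4251, 0.3482, 0.1299]
tool_rot: [3.141, 0.002, 0.402]
ft_force: [-0.1, 0.2, 0.7]
grip_width: 1.001
finger_force: 0.0
```

Run:
```python
from h import *
plan([.4266,.3469,.032],[np.pi,0,np.radians(22.9)]); print(np.round(get_state()["joint_positions"],3))
```

```text
t 5.2 pos [0.4251 0.3482 0.1299] rpy [3.141e+00 2.000e-03 4.020e-01] 
 shift first (tool units) [0.011 0.018 0.979] turn [0.001 0.004 0.005]  shift if after turn [0.009 0.018 0.979]
[-0.278  0.533 -0.707  1.841  0.425  0.926 -2.347]
```

Good; descend, grip at 20 N, lift.

Call:
step_arm:
  grip_force: 20
  steps:
    - {"dx": 0.01, "dy": 0.018, "dz": 0.28, "ax": 0, "ay": 0, "az": 0, "jaw": 0}
    - {"dx": 0, "dy": 0, "dz": 0.28, "ax": 0, "ay": 0, "az": 0, "jaw": 0}
    - {"dx": 0, "dy": 0, "dz": 0.22, "ax": 0, "ay": 0, "az": 0, "jaw": 0}
    - {"dx": 0, "dy": 0, "dz": 0.2, "ax": 0, "ay": 0, "az": 0, "jaw": 0}
    - {"dx": 0, "dy": 0, "dz": 0, "ax": 0, "ay": 0, "az": 0, "jaw": 0}
    - {"dx": 0, "dy": 0, "dz": 0, "ax": 0, "ay": 0, "az": 0, "jaw": 1}
    - {"dx": 0, "dy": 0, "dz": 0, "ax": 0, "ay": 0, "az": 0, "jaw": 1}
    - {"dx": 0, "dy": 0, "dz": 0, "ax": 0, "ay": 0, "az": 0, "jaw": 1}
    - {"dx": 0, "dy": 0, "dz": 0, "ax": 0, "ay": 0, "az": 0, "jaw": 1}
    - {"dx": 0, "dy": 0, "dz": 0, "ax": 0, "ay": 0, "az": 0, "jaw": 1}

```text
time_s: 6.25
ee_pos: [0.4271, 0.3476, 0.033]
tool_rot: [-3.142, -0.001, 0.402]
ft_force: [0.3, 0.3, 0.2]
grip_width: 0.615
finger_force: 0.0
```

Call:
step_arm:
  steps:
    - {"dx": 0, "dy": 0, "dz": 0, "ax": 0, "ay": 0, "az": 0, "jaw": 1}
    - {"dx": 0, "dy": 0, "dz": 0, "ax": 0, "ay": 0, "az": 0, "jaw": 1}
    - {"dx": 0, "dy": 0, "dz": 0, "ax": 0, "ay": 0, "az": 0, "jaw": 1}
    - {"dx": 0, "dy": 0, "dz": -0.1, "ax": 0, "ay": 0, "az": 0, "jaw": 1}
    - {"dx": 0, "dy": 0, "dz": -0.3, "ax": 0, "ay": 0, "az": 0, "jaw": 1}
    - {"dx": 0, "dy": 0, "dz": -0.3, "ax": 0, "ay": 0, "az": 0, "jaw": 1}
    - {"dx": 0, "dy": 0, "dz": -0.3, "ax": 0, "ay": 0, "az": 0, "jaw": 1}
    - {"dx": 0, "dy": 0, "dz": -0.3, "ax": 0, "ay": 0, "az": 0, "jaw": 1}
    - {"dx": 0, "dy": 0, "dz": -0.3, "ax": 0, "ay": 0, "az": 0, "jaw": 1}
    - {"dx": 0, "dy": 0, "dz": -0.3, "ax": 0, "ay": 0, "az": 0, "jaw": 1}
    - {"dx": 0, "dy": 0, "dz": -0.3, "ax": 0, "ay": 0, "az": 0, "jaw": 1}
    - {"dx": 0, "dy": 0, "dz": -0.3, "ax": 0, "ay": 0, "az": 0, "jaw": 1}
    - {"dx": 0, "dy": 0, "dz": 0, "ax": 0, "ay": 0, "az": 0.27, "jaw": 1}
    - {"dx": 0, "dy": 0, "dz": 0, "ax": 0, "ay": 0, "az": 0.27, "jaw": 1}
    - {"dx": 0, "dy": 0, "dz": 0, "ax": 0, "ay": 0, "az": 0, "jaw": 1}

```text
time_s: 7.75
ee_pos: [0.4265, 0.3475, 0.2831]
tool_rot: [3.142, -0.0, 0.118]
ft_force: [0.2, -0.3, -1.5]
grip_width: 0.498
finger_force: 20.0
```

Run:
```python
from h import *
plan([.50,.09,.28],[np.pi,0,.115]); print(np.round(get_state()["joint_positions"],3))
```

```text
t 7.8 pos [0.4265 0.3475 0.2831] rpy [ 3.142 -0.     0.118] 
 shift first (tool units) [0.428 2.644 0.031] turn [ 0.    -0.001  0.005]  shift if after turn [0.435 2.643 0.031]
[-0.249  0.368 -0.72   1.647  0.256  1.223 -2.476]
```

Call:
step_arm:
  steps:
    - {"dx": 0.06, "dy": 0.38, "dz": 0, "ax": 0, "ay": 0, "az": 0, "jaw": 1}
    - {"dx": 0.06, "dy": 0.38, "dz": 0, "ax": 0, "ay": 0, "az": 0, "jaw": 1}
    - {"dx": 0.06, "dy": 0.38, "dz": 0, "ax": 0, "ay": 0, "az": 0, "jaw": 1}
    - {"dx": 0.06, "dy": 0.38, "dz": 0, "ax": 0, "ay": 0, "az": 0, "jaw": 1}
    - {"dx": 0.06, "dy": 0.38, "dz": 0, "ax": 0, "ay": 0, "az": 0, "jaw": 1}
    - {"dx": 0.06, "dy": 0.38, "dz": 0, "ax": 0, "ay": 0, "az": 0, "jaw": 1}
    - {"dx": 0.06, "dy": 0.38, "dz": 0, "ax": 0, "ay": 0, "az": 0, "jaw": 1}
    - {"dx": 0, "dy": 0, "dz": 0, "ax": 0, "ay": 0, "az": 0, "jaw": 1}
    - {"dx": 0, "dy": 0, "dz": 0, "ax": 0, "ay": 0, "az": 0, "jaw": 1}

```text
time_s: 8.65
ee_pos: [0.5001, 0.0877, 0.2824]
tool_rot: [-3.141, 0.001, 0.121]
ft_force: [-0.1, 0.2, -0.8]
grip_width: 0.499
finger_force: 20.0
```

```bash
cat > box.py <<'E'
from h import *
c=capture("wrist"); save(c,"w3"); P,uv=pts(c); px=c["pixels"][uv[:,1],uv[:,0]].astype(int)
bx=(P[:,0]>.5)&(P[:,0]<.72)&(P[:,1]>-.12)&(P[:,1]<.30)
m=bx&(abs(P[:,2]-.06)<.004); print("rim",cv2.minAreaRect((P[m][:,:2]*1000).astype(np.float32)),m.sum(),np.median(P[m][:,2]))
r=bx&(px[:,0]>90)&(px[:,1]<60)&(px[:,2]<60)&(P[:,2]<.03); im=np.zeros((400,640),np.uint8); im[uv[r][:,1],uv[r][:,0]]=255
n,l,st,ct=cv2.connectedComponentsWithStats(im); g=[]
for i in range(1,n):
    if st[i,4]>150:
        k=l[uv[r][:,1],uv[r][:,0]]==i; R=cv2.minAreaRect((P[r][k][:,:2]*1000).astype(np.float32)); print(st[i],np.round(R[0],1),np.round(R[1],1),round(R[2],1),np.round(np.median(P[r][k][:,2]),4))
q=P[bx&(P[:,2]>.07)&(P[:,2]<.135)]; cc=q.mean(0); u,sv,vt=np.linalg.svd(q-cc,full_matrices=False); print("lid",len(q),cc,vt[0],vt[2],np.percentile(q,[2,98],axis=0))
E
python3 box.py; python3 -c "
from h import *
plan([.5,.09,.28])"
```

```text
rim ((583.00537109375, 91.79582977294922), (74.73491668701172, 328.1875), 6.719599723815918) 2326 0.059416533149072956
[199  74  40   9 330] [583.4 214.9] [ 9.3 47.1] 6.4 0.0061
[267  75  37   8 171] [592.2 136.5] [ 8.  42.8] 6.9 0.0063
[335  75  42  42 384] [582.9  50.9] [47.5 49.5] 7.0 0.0062
[432  75  13  42 358] [595.2 -47.9] [47.7 11.5] 7.1 0.0063
lid 9072 [0.60676145 0.09510685 0.11282869] [-1.17386280e-01  9.93086281e-01 -3.17205861e-04] [0.87275859 0.10331552 0.47709364] [[ 0.5793943  -0.05942469  0.07258196]
 [ 0.64279595  0.24766505  0.12772907]]
t 8.7 pos [0.4999 0.089  0.2825] rpy [-3.141  0.     0.122] 
 shift first (tool units) [ 0.003 -0.009  0.025] turn [0. 0. 0.]  shift if after turn [ 0.003 -0.009  0.025]
```

View pics/w3.png

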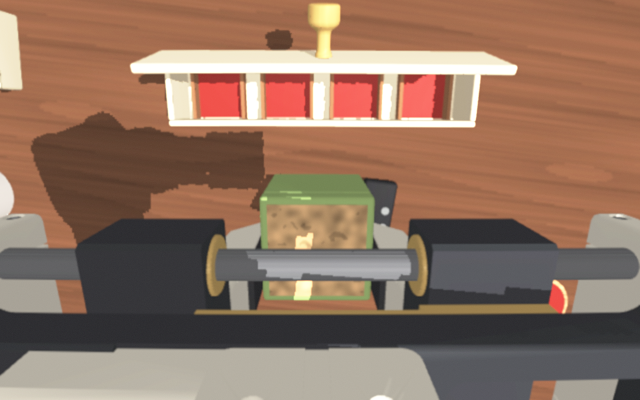

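Call:
step_arm:
  steps:
    - {"dx": 0, "dy": 0, "dz": 0.305, "ax": 0, "ay": 0, "az": 0, "jaw": 1}
    - {"dx": 0, "dy": 0, "dz": 0.305, "ax": 0, "ay": 0, "az": 0, "jaw": 1}
    - {"dx": 0, "dy": 0, "dz": 0.305, "ax": 0, "ay": 0, "az": 0, "jaw": 1}
    - {"dx": 0, "dy": 0, "dz": 0.305, "ax": 0, "ay": 0, "az": 0, "jaw": 1}
    - {"dx": 0, "dy": 0, "dz": 0.305, "ax": 0, "ay": 0, "az": 0, "jaw": 1}
    - {"dx": 0.18, "dy": 0, "dz": 0, "ax": 0, "ay": 0, "az": 0, "jaw": 1}
    - {"dx": 0.18, "dy": 0, "dz": 0, "ax": 0, "ay": 0, "az": 0, "jaw": 1}
    - {"dx": 0.1, "dy": 0, "dz": 0, "ax": 0, "ay": 0, "az": 0, "jaw": 1}
    - {"dx": 0.05, "dy": 0, "dz": 0, "ax": 0, "ay": 0, "az": 0, "jaw": 1}
    - {"dx": 0.05, "dy": 0, "dz": 0, "ax": 0, "ay": 0, "az": 0, "jaw": 1}
    - {"dx": 0.05, "dy": 0, "dz": 0, "ax": 0, "ay": 0, "az": 0, "jaw": 1}
    - {"dx": 0.05, "dy": 0, "dz": 0, "ax": 0, "ay": 0, "az": 0, "jaw": 1}
    - {"dx": 0.05, "dy": 0, "dz": 0, "ax": 0, "ay": 0, "az": 0, "jaw": 1}
    - {"dx": 0.05, "dy": 0, "dz": 0, "ax": 0, "ay": 0, "az": 0, "jaw": 1}
    - {"dx": 0.05, "dy": 0, "dz": 0, "ax": 0, "ay": 0, "az": 0, "jaw": 1}

```text
time_s: 10.2
ee_pos: [0.581, 0.0981, 0.13]
tool_rot: [3.141, 0.0, 0.119]
ft_force: [-1.7, -0.0, 0.4]
grip_width: 0.5
finger_force: 20.0
```

Call:
step_arm:
  steps:
    - {"dx": 0.04, "dy": 0, "dz": 0, "ax": 0, "ay": 0, "az": 0, "jaw": 1}
    - {"dx": 0.04, "dy": 0, "dz": 0, "ax": 0, "ay": 0, "az": 0, "jaw": 1}
    - {"dx": 0.02, "dy": 0, "dz": 0, "ax": 0, "ay": 0, "az": 0, "jaw": 1}
    - {"dx": 0, "dy": 0, "dz": 0, "ax": 0, "ay": 0, "az": 0, "jaw": 1}

```text
time_s: 10.6
ee_pos: [0.5908, 0.0993, 0.1298]
tool_rot: [-3.142, 0.0, 0.119]
ft_force: [-0.6, -0.9, -1.9]
grip_width: 0.501
finger_force: 20.0
```

```bash
python3 -c "
from h import *
plan([.4999,.09,.25]); s=get_state(); print(s['ft_force'],s['grip_width'])"
```

```text
t 10.6 pos [0.5908 0.0993 0.1298] rpy [-3.142  0.     0.119] 
 shift first (tool units) [-0.914 -0.016 -1.202] turn [0. 0. 0.]  shift if after turn [-0.914 -0.016 -1.202]
[-0.64337067 -0.88395374 -1.93449361] 0.5012915122333148
```

Call:
step_arm:
  steps:
    - {"dx": 0.03, "dy": 0, "dz": 0, "ax": 0, "ay": 0, "az": 0, "jaw": 1}
    - {"dx": 0.02, "dy": 0, "dz": 0, "ax": 0, "ay": 0, "az": 0, "jaw": 1}
    - {"dx": -0.2, "dy": 0, "dz": 0, "ax": 0, "ay": 0, "az": 0, "jaw": 1}
    - {"dx": -0.25, "dy": 0, "dz": -0.3, "ax": 0, "ay": 0, "az": 0, "jaw": 1}
    - {"dx": -0.25, "dy": 0, "dz": -0.3, "ax": 0, "ay": 0, "az": 0, "jaw": 1}
    - {"dx": -0.2, "dy": 0, "dz": -0.3, "ax": 0, "ay": 0, "az": 0, "jaw": 1}
    - {"dx": 0, "dy": 0, "dz": -0.3, "ax": 0, "ay": 0, "az": 0, "jaw": 1}
    - {"dx": 0, "dy": 0, "dz": -0.3, "ax": 0, "ay": 0, "az": 0, "jaw": 1}
    - {"dx": 0, "dy": 0, "dz": 0, "ax": 0, "ay": 0, "az": 0, "jaw": 1}

```text
time_s: 11.5
ee_pos: [0.5089, 0.0903, 0.2847]
tool_rot: [-3.141, -0.009, 0.119]
ft_force: [0.4, 0.7, -1.8]
grip_width: 0.502
finger_force: 20.0
```

```bash
sed -i 's/"w3"/"w4"/' box.py; python3 box.py
python3 - <<'E'
from h import *
c=capture("wrist");P,uv=pts(c); m=P[:,0]>.45
b=P-np.array([.5805,.0914,0]); y=np.radians(6.72); B=np.column_stack([b[:,0]*np.cos(y)+b[:,1]*np.sin(y),-b[:,0]*np.sin(y)+b[:,1]*np.cos(y),b[:,2]])
for z in(.07,.08,.09,.1,.11,.12,.125,.13):
    k=(abs(B[:,2]-z)<.002)&(B[:,0]>-.02)&(B[:,0]<.08)&(abs(B[:,1])<.15)&(abs(B[:,1])>.03); print(z,k.sum(),np.round(np.percentile(B[k,0],[5,50,95])*1000,1) if k.sum() else '')
k=(B[:,2]>.055)&(B[:,2]<.064)&(abs(B[:,0])<.06)&(abs(B[:,1])<.17); print(np.round(np.percentile(B[k],[0.5,99.5],axis=0)*1000,1))
E
```

```text
rim ((579.985595703125, 91.10737609863281), (70.30902099609375, 327.6474304199219), 6.751354694366455) 4575 0.059484295794981004
[372  84   6  42 160] [586.7  29.1] [48.5  5.6] 7.7 0.0061
[432  84  13  43 376] [595.7 -47.8] [49.9 12.2] 6.5 0.0063
lid 14968 [0.63046909 0.0975974  0.10416025] [-0.11773442  0.9930443  -0.00127618] [ 0.92172926  0.10880098 -0.37226001] [[ 0.60425609 -0.05719877  0.07185204]
 [ 0.66142547  0.25244133  0.12456758]]
0.07 465 [35.2 36.2 37.2]
0.08 535 [38.8 39.7 40.6]
0.09 562 [42.1 43.1 44. ]
0.1 612 [45.6 46.5 47.5]
0.11 695 [49.  49.9 51. ]
0.12 995 [52.4 53.6 61.6]
0.125 1674 [54.4 56.8 60.1]
0.13 0 
[[ -34.8 -162.8   55.4]
 [  34.4  162.9   63.8]]
```

View pics/w4.png

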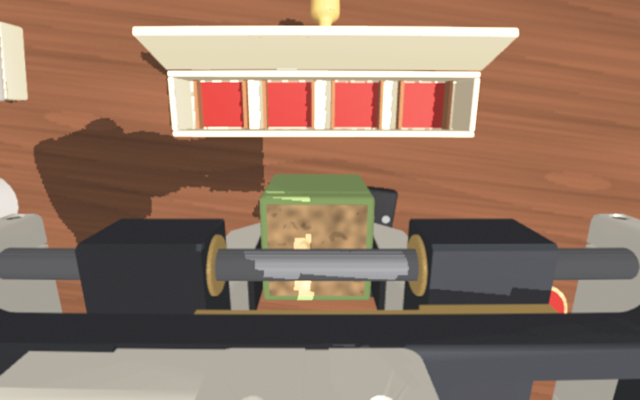

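```bash
cat >> h.py <<'E'
BX=np.array([.5803,.0912,0]); BY=np.radians(6.75)
def pk(y,x=0,z=0): return BX+Ro.from_euler('z',BY).apply([x,y,z])
def held(c):
    s=get_state(); R0=Ro.from_euler('xyz',s["tool_rot"]); P,uv=pts(c)
    T=R0.inv().apply(P-s["ee_pos"]); return T,P,uv
E
python3 - <<'E'
from h import *
c=capture("wrist"); T,P,uv=held(c)
k=(abs(T[:,0])<.06)&(abs(T[:,1])<.022)&(T[:,2]>-.035)&(T[:,2]<.05)
q=T[k]; print(len(q),np.round(np.percentile(q,[1,50,99],axis=0),4))
h=np.histogram(q[:,2],bins=np.arange(-.035,.05,.005)); print(h[0])
f=q[abs(q[:,2]-np.percentile(q[:,2],8))<.003]; print(np.round(np.percentile(f,[1,50,99],axis=0),4))
t=pk(.12); print(t); plan([t[0]-.0075,t[1]-.0009,.13],[np.pi,0,BY])
E
```

```text
9839 [[-0.0137 -0.0215 -0.02  ]
 [ 0.0213  0.     -0.0184]
 [ 0.0316  0.0215  0.0263]]
[   0    0  103 7731  258  351  247  242  215  200  174  160  158    0
    0    0]
[[-0.0138 -0.0215 -0.0201]
 [ 0.0172  0.     -0.0187]
 [ 0.0312  0.0215 -0.0169]]
[0.56619551 0.21036821 0.        ]
t 11.7 pos [0.5064 0.089  0.2797] rpy [ 3.141e+00 -1.000e-03  1.190e-01] 
 shift first (tool units) [ 0.662 -1.134  1.497] turn [ 0.001 -0.001  0.003]  shift if after turn [ 0.661 -1.135  1.497]
```

Call:
step_arm:
  steps:
    - {"dx": 0.11, "dy": -0.19, "dz": 0.05, "ax": 0, "ay": 0, "az": 0, "jaw": 1}
    - {"dx": 0.11, "dy": -0.19, "dz": 0.05, "ax": 0, "ay": 0, "az": 0, "jaw": 1}
    - {"dx": 0.11, "dy": -0.19, "dz": 0.2, "ax": 0, "ay": 0, "az": 0, "jaw": 1}
    - {"dx": 0.11, "dy": -0.19, "dz": 0.3, "ax": 0, "ay": 0, "az": 0, "jaw": 1}
    - {"dx": 0.11, "dy": -0.19, "dz": 0.3, "ax": 0, "ay": 0, "az": 0, "jaw": 1}
    - {"dx": 0.11, "dy": -0.185, "dz": 0.3, "ax": 0, "ay": 0, "az": 0, "jaw": 1}
    - {"dx": 0, "dy": 0, "dz": 0.3, "ax": 0, "ay": 0, "az": 0, "jaw": 1}
    - {"dx": 0, "dy": 0, "dz": 0, "ax": 0, "ay": 0, "az": 0, "jaw": 1}
    - {"dx": 0, "dy": 0, "dz": 0, "ax": 0, "ay": 0, "az": 0, "jaw": 1}

```text
time_s: 12.55
ee_pos: [0.5576, 0.2092, 0.1292]
tool_rot: [3.141, 0.003, 0.12]
ft_force: [0.8, 0.7, -1.0]
grip_width: 0.5
finger_force: 20.0
```

Run:
```python
from h import *
t=pk(.12); plan([t[0]-.0079,t[1]-.0009,.0385],[np.pi,0,BY])
```

```text
t 12.6 pos [0.5576 0.2092 0.1292] rpy [3.141e+00 3.000e-03 1.200e-01] 
 shift first (tool units) [ 0.01  -0.002  0.907] turn [0.001 0.005 0.003]  shift if after turn [ 0.007 -0.002  0.907]
```

Call:
step_arm:
  steps:
    - {"dx": 0.01, "dy": 0, "dz": 0.2, "ax": 0, "ay": 0, "az": 0, "jaw": 1}
    - {"dx": 0, "dy": 0, "dz": 0.2, "ax": 0, "ay": 0, "az": 0, "jaw": 1}
    - {"dx": 0, "dy": 0, "dz": 0.15, "ax": 0, "ay": 0, "az": 0, "jaw": 1}
    - {"dx": 0, "dy": 0, "dz": 0.1, "ax": 0, "ay": 0, "az": 0, "jaw": 1}
    - {"dx": 0, "dy": 0, "dz": 0.1, "ax": 0, "ay": 0, "az": 0, "jaw": 1}
    - {"dx": 0, "dy": 0, "dz": 0.1, "ax": 0, "ay": 0, "az": 0, "jaw": 1}
    - {"dx": 0, "dy": 0, "dz": 0.05, "ax": 0, "ay": 0, "az": 0, "jaw": 1}
    - {"dx": 0, "dy": 0, "dz": 0, "ax": 0, "ay": 0, "az": 0, "jaw": 1}
    - {"dx": 0, "dy": 0, "dz": 0, "ax": 0, "ay": 0, "az": 0, "jaw": 1}

```text
time_s: 13.45
ee_pos: [0.5601, 0.2073, 0.0399]
tool_rot: [3.139, -0.0, 0.117]
ft_force: [1.5, -5.4, -4.5]
grip_width: 0.5
finger_force: 25.6
```

Call:
step_arm:
  steps:
    - {"dx": 0, "dy": 0.02, "dz": 0, "ax": 0, "ay": 0, "az": 0, "jaw": 1}
    - {"dx": 0, "dy": 0, "dz": 0.02, "ax": 0, "ay": 0, "az": 0, "jaw": 1}
    - {"dx": 0, "dy": 0, "dz": 0, "ax": 0, "ay": 0, "az": 0, "jaw": 1}

```text
time_s: 13.75
ee_pos: [0.5602, 0.2073, 0.0386]
tool_rot: [3.141, -0.001, 0.119]
ft_force: [0.2, -5.4, 4.2]
grip_width: 0.499
finger_force: 24.3
```

Run:
```python
from h import *
s=get_state(); print(s["ft_force"],s["ft_torque"],s["ee_pos"],s["grip_width"],s["finger_force"]); d=s["ee_pos"]-BX; print(Ro.from_euler('z',-BY).apply(d))
```

```text
[ 0.16408834 -5.40063689  4.17878973] [-0.85152519 -0.09670479 -0.04243892] [0.56023926 0.20726453 0.03861055] 0.4990489150917111 24.284203260904178
[-0.00627977  0.11761791  0.03861055]
```

Call:
step_arm:
  steps:
    - {"dx": 0, "dy": 0.015, "dz": 0, "ax": 0, "ay": 0, "az": 0, "jaw": 0.47}
    - {"dx": 0, "dy": 0.015, "dz": 0, "ax": 0, "ay": 0, "az": 0, "jaw": 0.43}
    - {"dx": 0, "dy": 0.015, "dz": 0, "ax": 0, "ay": 0, "az": 0, "jaw": 0.4}
    - {"dx": 0, "dy": 0, "dz": 0, "ax": 0, "ay": 0, "az": 0, "jaw": 0.4}
    - {"dx": 0, "dy": 0, "dz": 0, "ax": 0, "ay": 0, "az": 0, "jaw": 0.4}

```text
time_s: 14.25
ee_pos: [0.5607, 0.2028, 0.0383]
tool_rot: [3.141, -0.001, 0.119]
ft_force: [2.5, -7.3, 5.8]
grip_width: 0.598
finger_force: 3.2
```

Run:
```python
from h import *
s=get_state(); print(s["ft_force"],s["ft_torque"],s["ee_pos"],s["grip_width"],s["finger_force"]); d=s["ee_pos"]-BX; print(Ro.from_euler('z',-BY).apply(d))
```

```text
[ 2.5496622  -7.31192998  5.81167953] [-0.88569088 -0.34366834 -0.0603637 ] [0.56066974 0.20275517 0.03833535] 0.5982741887696064 3.16603909508558
[-0.00638228  0.11308921  0.03833535]
```

Call:
step_arm:
  steps:
    - {"dx": 0, "dy": 0.02, "dz": 0, "ax": 0, "ay": 0, "az": 0, "jaw": 0.4}
    - {"dx": 0, "dy": 0, "dz": -0.05, "ax": 0, "ay": 0, "az": 0, "jaw": 0.4}
    - {"dx": 0, "dy": 0, "dz": -0.1, "ax": 0, "ay": 0, "az": 0, "jaw": 0.4}
    - {"dx": 0, "dy": 0, "dz": -0.1, "ax": 0, "ay": 0, "az": 0, "jaw": 0.4}
    - {"dx": 0, "dy": 0, "dz": -0.2, "ax": 0, "ay": 0, "az": 0, "jaw": 0.4}
    - {"dx": 0, "dy": 0, "dz": -0.2, "ax": 0, "ay": 0, "az": 0, "jaw": 0.4}
    - {"dx": 0, "dy": 0, "dz": -0.4, "ax": 0, "ay": 0, "az": 0, "jaw": 0.2}
    - {"dx": -0.2, "dy": 0, "dz": -0.4, "ax": 0, "ay": 0, "az": 0, "jaw": 0}
    - {"dx": -0.2, "dy": 0, "dz": -0.4, "ax": 0, "ay": 0, "az": 0, "jaw": 0}
    - {"dx": -0.2, "dy": 0, "dz": -0.4, "ax": 0, "ay": 0, "az": 0, "jaw": 0}
    - {"dx": -0.2, "dy": 0.3, "dz": -0.2, "ax": 0, "ay": 0, "az": 0, "jaw": 0}
    - {"dx": -0.2, "dy": 0.3, "dz": 0, "ax": 0, "ay": 0, "az": 0, "jaw": 0}
    - {"dx": 0, "dy": 0.1, "dz": 0, "ax": 0, "ay": 0, "az": 0, "jaw": 0}
    - {"dx": 0, "dy": 0, "dz": 0, "ax": 0, "ay": 0, "az": 0, "jaw": 0}

```text
time_s: 15.65
ee_pos: [0.4694, 0.1184, 0.2838]
tool_rot: [3.14, -0.001, 0.117]
ft_force: [-0.7, -0.1, -0.1]
grip_width: 0.998
finger_force: 0.0
```

```bash
cat > look.py <<'E'
from h import *
import sys
c=capture("wrist"); save(c,sys.argv[1]); tops(c); P,uv=pts(c); s=get_state(); print(s["ee_pos"],s["ft_force"],np.round(s["joint_positions"],2))
b=Ro.from_euler('z',-BY).apply(P-BX)
for y in(-.12,-.04,.04,.12):
    k=(abs(b[:,0])<.027)&(abs(b[:,1]-y)<.03)&(b[:,2]>.03)&(b[:,2]<.08)
    if k.sum()>100:
        zt=np.percentile(b[k,2],70); t=k&(abs(b[:,2]-zt)<.004); r=cv2.minAreaRect((b[t][:,:2]*1000).astype(np.float32)); print("pocket",y,"ztop",round(zt,4),np.round(r[0],1),np.round(r[1],1),round(r[2],1))
for n,p in(("B",(.445,.117)),("C",(.4387,-.357))):
    k=(abs(P[:,0]-p[0])<.07)&(abs(P[:,1]-p[1])<.06)&(P[:,2]>.036)&(P[:,2]<.056)
    if k.sum()>200: print(n,k.sum(),cv2.minAreaRect((P[k][:,:2]*1000).astype(np.float32)),np.median(P[k][:,2]))
E
python3 look.py w5
```

```text
holder1 0.93 [218.7, 41.4, 51.8, 51.1] n 2065 ztop 0.0572 rect mm [567.1 207.9] [45.9 46.6] 6.9
holder1 0.65 [289.1, 157.2, 52.6, 53.6] n 1638 ztop 0.0468 rect mm [445.1 117.4] [46.1 50.3] 67.1
holder1 0.59 [177.9, 0.0, 369.8, 32.0] n 1132 ztop 0.0692 rect mm [615.8  96.6] [  4.3 324.4] 6.7
[0.46951828 0.12081172 0.28331529] [-0.93722574  0.50596186  0.15335727] [ 0.2   0.24 -0.68  1.79  0.16  1.16 -1.98]
pocket -0.12 ztop 0.0536 [  26.7 -119.8] [ 0.7 58.1] 0.0
pocket 0.12 ztop 0.0566 [  2.3 115.5] [49.3 50.5] 0.1
B 1672 ((445.0386047363281, 117.4203109741211), (46.060813903808594, 50.530006408691406), 67.21228790283203) 0.045789230833352124
```

Run:
```python
from h import *
plan([.445,.1174,.12],[np.pi,0,np.radians(-22.8)])
```

```text
t 15.8 pos [0.4695 0.1208 0.2833] rpy [-3.141 -0.     0.12 ] 
 shift first (tool units) [-0.248  0.006  1.633] turn [-0.001 -0.001  0.988]  shift if after turn [-0.213  0.126  1.633]
```

Call:
step_arm:
  steps:
    - {"dx": 0, "dy": 0, "dz": 0, "ax": 0, "ay": 0, "az": 0.247, "jaw": 0}
    - {"dx": 0, "dy": 0, "dz": 0, "ax": 0, "ay": 0, "az": 0.247, "jaw": 0}
    - {"dx": 0, "dy": 0, "dz": 0, "ax": 0, "ay": 0, "az": 0.247, "jaw": 0}
    - {"dx": 0, "dy": 0, "dz": 0, "ax": 0, "ay": 0, "az": 0.247, "jaw": 0}
    - {"dx": -0.053, "dy": 0.032, "dz": 0.41, "ax": 0, "ay": 0, "az": 0, "jaw": 0}
    - {"dx": -0.053, "dy": 0.032, "dz": 0.41, "ax": 0, "ay": 0, "az": 0, "jaw": 0}
    - {"dx": -0.053, "dy": 0.031, "dz": 0.41, "ax": 0, "ay": 0, "az": 0, "jaw": 0}
    - {"dx": -0.053, "dy": 0.031, "dz": 0.4, "ax": 0, "ay": 0, "az": 0, "jaw": 0}
    - {"dx": 0, "dy": 0, "dz": 0, "ax": 0, "ay": 0, "az": 0, "jaw": 0}
    - {"dx": 0, "dy": 0, "dz": 0, "ax": 0, "ay": 0, "az": 0, "jaw": 0}

```text
time_s: 16.75
ee_pos: [0.445, 0.1181, 0.1203]
tool_rot: [-3.142, 0.002, -0.396]
ft_force: [0.1, 0.5, 1.0]
grip_width: 0.997
finger_force: 0.0
```

Run:
```python
from h import *
plan([.445,.1174,.018],[np.pi,0,np.radians(-22.8)]); print(np.round(get_state()["joint_positions"],2))
c=capture("top"); tops(c)
```

```text
t 16.8 pos [0.445  0.1181 0.1203] rpy [-3.142e+00  2.000e-03 -3.960e-01] 
 shift first (tool units) [0.004 0.006 1.023] turn [-0.     0.003  0.004]  shift if after turn [0.002 0.006 1.023]
[ 0.06  0.38 -0.55  2.07  0.28  0.77 -2.62]
holder1 0.54 [428.0, 240.1, 40.5, 20.4] n 205 ztop 0.0382 rect mm [ 372.6 -491.1] [140.6  53.5] 88.0
```

Call:
step_arm:
  steps:
    - {"dx": 0, "dy": 0, "dz": 0.3, "ax": 0, "ay": 0, "az": 0, "jaw": 0}
    - {"dx": 0, "dy": 0, "dz": 0.3, "ax": 0, "ay": 0, "az": 0, "jaw": 0}
    - {"dx": 0, "dy": 0, "dz": 0.25, "ax": 0, "ay": 0, "az": 0, "jaw": 0}
    - {"dx": 0, "dy": 0, "dz": 0.17, "ax": 0, "ay": 0, "az": 0, "jaw": 0}
    - {"dx": 0, "dy": 0, "dz": 0, "ax": 0, "ay": 0, "az": 0, "jaw": 1}
    - {"dx": 0, "dy": 0, "dz": 0, "ax": 0, "ay": 0, "az": 0, "jaw": 1}
    - {"dx": 0, "dy": 0, "dz": 0, "ax": 0, "ay": 0, "az": 0, "jaw": 1}
    - {"dx": 0, "dy": 0, "dz": 0, "ax": 0, "ay": 0, "az": 0, "jaw": 1}
    - {"dx": 0, "dy": 0, "dz": 0, "ax": 0, "ay": 0, "az": 0, "jaw": 1}
    - {"dx": 0, "dy": 0, "dz": 0, "ax": 0, "ay": 0, "az": 0, "jaw": 1}
    - {"dx": 0, "dy": 0, "dz": 0, "ax": 0, "ay": 0, "az": 0, "jaw": 1}
    - {"dx": 0, "dy": 0, "dz": 0, "ax": 0, "ay": 0, "az": 0, "jaw": 1}

```text
time_s: 18.05
ee_pos: [0.4452, 0.1166, 0.0184]
tool_rot: [-3.141, -0.001, -0.398]
ft_force: [-0.3, -0.3, 6.6]
grip_width: 0.499
finger_force: 20.0
```

Call:
step_arm:
  steps:
    - {"dx": 0, "dy": 0, "dz": -0.2, "ax": 0, "ay": 0, "az": 0, "jaw": 1}
    - {"dx": 0, "dy": 0, "dz": -0.3, "ax": 0, "ay": 0, "az": 0, "jaw": 1}
    - {"dx": 0, "dy": 0, "dz": -0.3, "ax": 0, "ay": 0, "az": 0, "jaw": 1}
    - {"dx": 0, "dy": 0, "dz": -0.3, "ax": 0, "ay": 0, "az": 0, "jaw": 1}
    - {"dx": 0, "dy": 0, "dz": -0.3, "ax": 0, "ay": 0, "az": 0, "jaw": 1}
    - {"dx": 0, "dy": 0, "dz": 0, "ax": 0, "ay": 0, "az": -0.25, "jaw": 1}
    - {"dx": 0, "dy": 0, "dz": 0, "ax": 0, "ay": 0, "az": -0.25, "jaw": 1}
    - {"dx": 0, "dy": 0, "dz": 0, "ax": 0, "ay": 0, "az": -0.25, "jaw": 1}
    - {"dx": 0, "dy": 0, "dz": 0, "ax": 0, "ay": 0, "az": -0.25, "jaw": 1}
    - {"dx": 0, "dy": 0, "dz": 0, "ax": 0, "ay": 0, "az": -0.25, "jaw": 1}
    - {"dx": 0, "dy": 0, "dz": 0, "ax": 0, "ay": 0, "az": -0.25, "jaw": 1}
    - {"dx": 0, "dy": 0, "dz": 0, "ax": 0, "ay": 0, "az": -0.25, "jaw": 1}
    - {"dx": 0, "dy": 0, "dz": 0, "ax": 0, "ay": 0, "az": -0.25, "jaw": 1}
    - {"dx": 0, "dy": 0, "dz": 0, "ax": 0, "ay": 0, "az": -0.25, "jaw": 1}
    - {"dx": 0, "dy": 0, "dz": 0, "ax": 0, "ay": 0, "az": -0.25, "jaw": 1}
    - {"dx": 0, "dy": 0, "dz": 0, "ax": 0, "ay": 0, "az": -0.25, "jaw": 1}
    - {"dx": 0, "dy": 0, "dz": 0, "ax": 0, "ay": 0, "az": -0.25, "jaw": 1}
    - {"dx": 0, "dy": 0, "dz": 0, "ax": 0, "ay": 0, "az": -0.16, "jaw": 1}
    - {"dx": 0, "dy": 0, "dz": 0, "ax": 0, "ay": 0, "az": 0, "jaw": 1}

```text
time_s: 19.95
ee_pos: [0.4444, 0.1162, 0.1576]
tool_rot: [-3.141, 0.001, 1.258]
ft_force: [-1.0, -0.7, -2.0]
grip_width: 0.498
finger_force: 20.0
```

Run:
```python
from h import *
plan([.52,-.17,.14],[np.pi,0,np.radians(72)]); print(np.round(get_state()["joint_positions"],2))
```

```text
t 19.9 pos [0.4444 0.1162 0.1576] rpy [-3.141e+00  1.000e-03  1.258e+00] 
 shift first (tool units) [-2.49   1.601  0.176] turn [-0.002  0.001  0.002]  shift if after turn [-2.489  1.603  0.176]
[ 0.32  0.4  -0.87  2.01  0.38  0.9  -1.07]
```

Call:
step_arm:
  steps:
    - {"dx": -0.311, "dy": 0.2, "dz": 0, "ax": 0, "ay": 0, "az": 0, "jaw": 1}
    - {"dx": -0.311, "dy": 0.2, "dz": 0, "ax": 0, "ay": 0, "az": 0, "jaw": 1}
    - {"dx": -0.311, "dy": 0.2, "dz": 0, "ax": 0, "ay": 0, "az": 0, "jaw": 1}
    - {"dx": -0.311, "dy": 0.2, "dz": 0, "ax": 0, "ay": 0, "az": 0, "jaw": 1}
    - {"dx": -0.311, "dy": 0.2, "dz": 0, "ax": 0, "ay": 0, "az": 0, "jaw": 1}
    - {"dx": -0.311, "dy": 0.2, "dz": 0, "ax": 0, "ay": 0, "az": 0, "jaw": 1}
    - {"dx": -0.311, "dy": 0.2, "dz": 0, "ax": 0, "ay": 0, "az": 0, "jaw": 1}
    - {"dx": -0.311, "dy": 0.2, "dz": 0, "ax": 0, "ay": 0, "az": 0, "jaw": 1}
    - {"dx": 0, "dy": 0, "dz": 0.3, "ax": 0, "ay": 0, "az": 0, "jaw": 1}
    - {"dx": 0, "dy": 0, "dz": 0.3, "ax": 0, "ay": 0, "az": 0, "jaw": 1}
    - {"dx": 0, "dy": 0, "dz": 0.3, "ax": 0, "ay": 0, "az": 0, "jaw": 1}
    - {"dx": 0, "dy": 0, "dz": 0.2, "ax": 0, "ay": 0, "az": 0, "jaw": 1}
    - {"dx": 0, "dy": 0, "dz": 0.1, "ax": 0, "ay": 0, "az": 0, "jaw": 1}
    - {"dx": 0, "dy": 0, "dz": 0.1, "ax": 0, "ay": 0, "az": 0, "jaw": 1}
    - {"dx": 0, "dy": 0, "dz": 0.07, "ax": 0, "ay": 0, "az": 0, "jaw": 1}
    - {"dx": 0, "dy": 0, "dz": 0, "ax": 0, "ay": 0, "az": 0, "jaw": 1}

```text
time_s: 21.55
ee_pos: [0.52, -0.1695, 0.0207]
tool_rot: [-3.141, 0.0, 1.256]
ft_force: [-0.1, 0.5, -2.2]
grip_width: 0.503
finger_force: 20.0
```

Call:
step_arm:
  steps:
    - {"dx": 0, "dy": 0, "dz": 0.015, "ax": 0, "ay": 0, "az": 0, "jaw": 1}
    - {"dx": 0, "dy": 0, "dz": 0, "ax": 0, "ay": 0, "az": 0, "jaw": 0}
    - {"dx": 0, "dy": 0, "dz": 0, "ax": 0, "ay": 0, "az": 0, "jaw": 0}
    - {"dx": 0, "dy": 0, "dz": 0, "ax": 0, "ay": 0, "az": 0, "jaw": 0}
    - {"dx": 0, "dy": 0, "dz": 0, "ax": 0, "ay": 0, "az": 0, "jaw": 0}
    - {"dx": 0, "dy": 0, "dz": -0.2, "ax": 0, "ay": 0, "az": 0, "jaw": 0}
    - {"dx": 0, "dy": 0, "dz": -0.4, "ax": 0, "ay": 0, "az": 0, "jaw": 0}
    - {"dx": 0, "dy": 0, "dz": -0.4, "ax": 0, "ay": 0, "az": 0, "jaw": 0}
    - {"dx": 0, "dy": 0, "dz": 0, "ax": 0, "ay": 0.25, "az": 0, "jaw": 0}
    - {"dx": 0, "dy": 0, "dz": 0, "ax": 0, "ay": 0.25, "az": 0, "jaw": 0}
    - {"dx": 0, "dy": 0, "dz": 0, "ax": 0, "ay": 0.25, "az": 0, "jaw": 0}
    - {"dx": 0, "dy": 0, "dz": 0, "ax": 0, "ay": 0.25, "az": 0, "jaw": 0}
    - {"dx": 0, "dy": 0, "dz": 0, "ax": 0, "ay": 0.25, "az": 0, "jaw": 0}
    - {"dx": 0, "dy": 0, "dz": 0, "ax": 0, "ay": 0.25, "az": 0, "jaw": 0}
    - {"dx": 0, "dy": 0, "dz": 0, "ax": 0, "ay": 0, "az": 0, "jaw": 0}
    - {"dx": 0, "dy": 0, "dz": 0, "ax": 0, "ay": 0, "az": 0, "jaw": 0}

```text
time_s: 23.15
ee_pos: [0.52, -0.1695, 0.1193]
tool_rot: [-3.14, -0.784, 1.255]
ft_force: [1.1, 0.6, 0.9]
grip_width: 0.996
finger_force: 0.0
```

```bash
cat >> h.py <<'E'
def TR(yaw,lean): # lean: z_t tilted toward +x_t by lean deg
    return (Ro.from_euler('z',yaw,degrees=True)*Ro.from_euler('x',180,degrees=True)*Ro.from_euler('y',lean,degrees=True)).as_matrix()
E
python3 - <<'E'
from h import *
plan([.4983,-.2361,.092],R=TR(72,45)); s=get_state(); print(np.round(s["joint_positions"],2)); c=capture("top"); P,uv=pts(c)
k=(abs(P[:,0]-.52)<.05)&(abs(P[:,1]+.17)<.05)&(P[:,2]>.036)&(P[:,2]<.056); print(k.sum(),np.median(P[k],0),cv2.minAreaRect((P[k][:,:2]*1000).astype(np.float32)))
E
```

```text
t 23.1 pos [ 0.52   -0.1695  0.1193] rpy [-3.14  -0.784  1.255] 
 shift first (tool units) [-0.689  0.    -0.302] turn [ 0.     0.002 -0.003]  shift if after turn [-0.688 -0.001 -0.303]
[ 1.33  0.97 -1.11  1.77  0.07  0.92  0.07]
161 [ 0.51848079 -0.16970325  0.04447218] ((519.7012329101562, -170.6654052734375), (50.26105880737305, 47.538570404052734), 73.11221313476562)
```

Call:
step_arm:
  steps:
    - {"dx": -0.23, "dy": 0, "dz": -0.1, "ax": 0, "ay": 0, "az": 0, "jaw": 0}
    - {"dx": -0.23, "dy": 0, "dz": -0.1, "ax": 0, "ay": 0, "az": 0, "jaw": 0}
    - {"dx": -0.23, "dy": 0, "dz": -0.1, "ax": 0, "ay": 0, "az": 0, "jaw": 0}
    - {"dx": 0, "dy": 0, "dz": 0.25, "ax": 0, "ay": 0, "az": 0, "jaw": 0}
    - {"dx": 0, "dy": 0, "dz": 0.25, "ax": 0, "ay": 0, "az": 0, "jaw": 0}
    - {"dx": 0, "dy": 0, "dz": 0.2, "ax": 0, "ay": 0, "az": 0, "jaw": 0}
    - {"dx": 0, "dy": 0, "dz": 0.15, "ax": 0, "ay": 0, "az": 0, "jaw": 0}
    - {"dx": 0, "dy": 0, "dz": 0, "ax": 0, "ay": 0, "az": 0, "jaw": 0}
    - {"dx": 0, "dy": 0, "dz": 0, "ax": 0, "ay": 0, "az": 0, "jaw": 0}

```text
time_s: 24.1
ee_pos: [0.5173, -0.1799, 0.0322]
tool_rot: [3.141, -0.783, 1.258]
ft_force: [-0.2, -0.1, -0.5]
grip_width: 1.001
finger_force: 0.0
```

Run:
```python
from h import *
plan([.5202,-.1689,.0213],R=TR(72,45)); s=get_state(); print(np.round(s["joint_positions"],2),s["ft_force"])
```

```text
t 24.1 pos [ 0.5173 -0.1799  0.0322] rpy [ 3.141 -0.783  1.258] 
 shift first (tool units) [ 0.003 -0.006  0.157] turn [0.    0.004 0.002]  shift if after turn [ 0.003 -0.006  0.157]
[ 1.31  1.09 -1.03  1.78  0.14  0.82  0.12] [-0.18219574 -0.0570247  -0.46751522]
```

Call:
step_arm:
  grip_force: 25
  steps:
    - {"dx": 0, "dy": 0, "dz": 0.08, "ax": 0, "ay": 0, "az": 0, "jaw": 0}
    - {"dx": 0, "dy": 0, "dz": 0.07, "ax": 0, "ay": 0, "az": 0, "jaw": 0}
    - {"dx": 0, "dy": 0, "dz": 0, "ax": 0, "ay": 0, "az": 0, "jaw": 0}
    - {"dx": 0, "dy": 0, "dz": 0, "ax": 0, "ay": 0, "az": 0, "jaw": 1}
    - {"dx": 0, "dy": 0, "dz": 0, "ax": 0, "ay": 0, "az": 0, "jaw": 1}
    - {"dx": 0, "dy": 0, "dz": 0, "ax": 0, "ay": 0, "az": 0, "jaw": 1}
    - {"dx": 0, "dy": 0, "dz": 0, "ax": 0, "ay": 0, "az": 0, "jaw": 1}
    - {"dx": 0, "dy": 0, "dz": 0, "ax": 0, "ay": 0, "az": 0, "jaw": 1}
    - {"dx": 0, "dy": 0, "dz": 0, "ax": 0, "ay": 0, "az": 0, "jaw": 1}
    - {"dx": 0, "dy": 0, "dz": 0, "ax": 0, "ay": 0, "az": 0, "jaw": 1}
    - {"dx": 0, "dy": 0, "dz": 0, "ax": 0, "ay": 0, "az": 0, "jaw": 1}
    - {"dx": 0.2, "dy": 0, "dz": -0.2, "ax": 0, "ay": 0, "az": 0, "jaw": 1}
    - {"dx": 0.3, "dy": 0, "dz": -0.3, "ax": 0, "ay": 0, "az": 0, "jaw": 1}
    - {"dx": 0.3, "dy": 0, "dz": -0.3, "ax": 0, "ay": 0, "az": 0, "jaw": 1}
    - {"dx": 0.3, "dy": 0, "dz": -0.3, "ax": 0, "ay": 0, "az": 0, "jaw": 1}
    - {"dx": 0, "dy": 0, "dz": 0, "ax": 0, "ay": 0, "az": 0, "jaw": 1}

```text
time_s: 25.7
ee_pos: [0.5226, -0.1686, 0.1823]
tool_rot: [3.131, -0.784, 1.264]
ft_force: [0.3, -0.1, -1.8]
grip_width: 0.497
finger_force: 25.0
```

Call:
step_arm:
  steps:
    - {"dx": 0, "dy": 0, "dz": 0, "ax": 0, "ay": -0.25, "az": 0, "jaw": 1}
    - {"dx": 0, "dy": 0, "dz": 0, "ax": 0, "ay": -0.25, "az": 0, "jaw": 1}
    - {"dx": 0, "dy": 0, "dz": 0, "ax": 0, "ay": -0.25, "az": 0, "jaw": 1}
    - {"dx": 0, "dy": 0, "dz": 0, "ax": 0, "ay": -0.25, "az": 0, "jaw": 1}
    - {"dx": 0, "dy": 0, "dz": 0, "ax": 0, "ay": -0.25, "az": 0, "jaw": 1}
    - {"dx": 0, "dy": 0, "dz": 0, "ax": 0, "ay": -0.25, "az": 0, "jaw": 1}
    - {"dx": 0, "dy": 0, "dz": 0, "ax": 0, "ay": -0.25, "az": 0, "jaw": 1}
    - {"dx": 0, "dy": 0, "dz": 0, "ax": 0, "ay": -0.25, "az": 0, "jaw": 1}
    - {"dx": 0, "dy": 0, "dz": 0, "ax": 0, "ay": -0.25, "az": 0, "jaw": 1}
    - {"dx": 0, "dy": 0, "dz": 0, "ax": 0, "ay": -0.25, "az": 0, "jaw": 1}
    - {"dx": 0, "dy": 0, "dz": 0, "ax": 0, "ay": -0.25, "az": 0, "jaw": 1}
    - {"dx": 0, "dy": 0, "dz": 0, "ax": 0, "ay": -0.25, "az": 0, "jaw": 1}
    - {"dx": 0, "dy": 0, "dz": 0, "ax": 0, "ay": 0, "az": 0, "jaw": 1}
    - {"dx": 0, "dy": 0, "dz": 0, "ax": 0, "ay": 0, "az": 0, "jaw": 1}

```text
time_s: 27.1
ee_pos: [0.5203, -0.168, 0.1756]
tool_rot: [-3.138, 0.783, 1.261]
ft_force: [0.6, -0.4, -1.8]
grip_width: 0.498
finger_force: 25.0
```

Run:
```python
from h import *
plan([.52,-.17,.1],R=TR(72,-45)); s=get_state(); print(np.round(s["joint_positions"],2),s["ft_force"],s["grip_width"])
c=capture("scene"); save(c,"s2"); a=c["pixels"][90:290,150:550,::-1]; cv2.imwrite("pics/s2.png",cv2.resize(a,(800,400),interpolation=3))
```

```text
t 27.1 pos [ 0.5203 -0.168   0.1756] rpy [-3.138  0.783  1.261] 
 shift first (tool units) [0.519 0.005 0.55 ] turn [-0.001 -0.005  0.006]  shift if after turn [0.52  0.003 0.548]
[ 0.16  0.65 -0.55  1.76  0.88  1.52 -1.08] [ 0.55623163 -0.42999528 -1.76654109] 0.4977500938568315
```

View pics/s2.png

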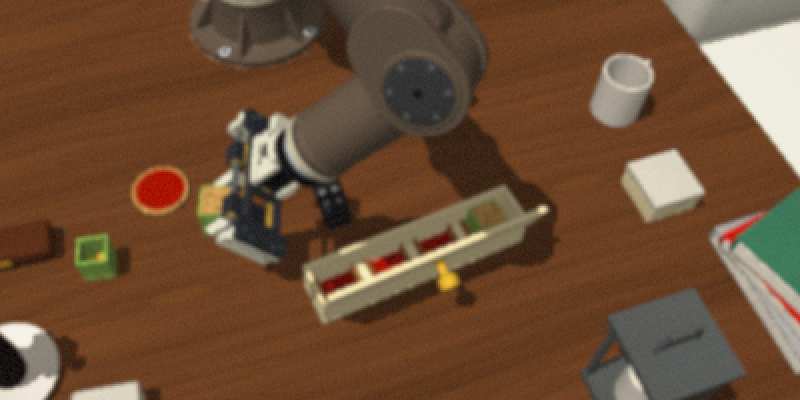

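Call:
step_arm:
  steps:
    - {"dx": 0.22, "dy": 0, "dz": 0.22, "ax": 0, "ay": 0, "az": 0, "jaw": 1}
    - {"dx": 0.22, "dy": 0, "dz": 0.22, "ax": 0, "ay": 0, "az": 0, "jaw": 1}
    - {"dx": 0.22, "dy": 0, "dz": 0.22, "ax": 0, "ay": 0, "az": 0, "jaw": 1}
    - {"dx": 0.22, "dy": 0, "dz": 0.22, "ax": 0, "ay": 0, "az": 0, "jaw": 1}
    - {"dx": 0.1, "dy": 0, "dz": 0.1, "ax": 0, "ay": 0, "az": 0, "jaw": 1}
    - {"dx": 0.05, "dy": 0, "dz": 0.05, "ax": 0, "ay": 0, "az": 0, "jaw": 1}
    - {"dx": 0, "dy": 0, "dz": 0, "ax": 0, "ay": 0, "az": 0, "jaw": 1}
    - {"dx": 0, "dy": 0, "dz": 0, "ax": 0, "ay": 0, "az": 0, "jaw": 1}

```text
time_s: 27.95
ee_pos: [0.521, -0.169, 0.0324]
tool_rot: [3.139, 0.785, 1.254]
ft_force: [-0.1, -0.5, -1.9]
grip_width: 0.5
finger_force: 25.0
```

Call:
step_arm:
  steps:
    - {"dx": 0.02, "dy": 0, "dz": 0.02, "ax": 0, "ay": 0, "az": 0, "jaw": 1}
    - {"dx": 0.02, "dy": 0, "dz": 0.02, "ax": 0, "ay": 0, "az": 0, "jaw": 1}
    - {"dx": 0, "dy": 0, "dz": 0, "ax": 0, "ay": 0, "az": 0, "jaw": 1}

```text
time_s: 28.25
ee_pos: [0.5204, -0.1687, 0.0255]
tool_rot: [3.141, 0.785, 1.257]
ft_force: [-1.0, 0.3, -1.7]
grip_width: 0.497
finger_force: 25.0
```

Call:
step_arm:
  steps:
    - {"dx": 0.015, "dy": 0, "dz": 0.015, "ax": 0, "ay": 0, "az": 0, "jaw": 1}
    - {"dx": 0, "dy": 0, "dz": 0, "ax": 0, "ay": 0, "az": 0, "jaw": 1}

```text
time_s: 28.45
ee_pos: [0.5205, -0.1687, 0.0245]
tool_rot: [3.14, 0.787, 1.256]
ft_force: [-1.6, 2.3, 8.0]
grip_width: 0.497
finger_force: 25.0
```

Call:
step_arm:
  steps:
    - {"dx": 0, "dy": 0, "dz": 0, "ax": 0, "ay": 0, "az": 0, "jaw": 0}
    - {"dx": 0, "dy": 0, "dz": 0, "ax": 0, "ay": 0, "az": 0, "jaw": 0}
    - {"dx": 0, "dy": 0, "dz": 0, "ax": 0, "ay": 0, "az": 0, "jaw": 0}
    - {"dx": 0, "dy": 0, "dz": 0, "ax": 0, "ay": 0, "az": 0, "jaw": 0}
    - {"dx": 0, "dy": 0, "dz": -0.2, "ax": 0, "ay": 0, "az": 0, "jaw": 0}
    - {"dx": 0, "dy": 0, "dz": -0.3, "ax": 0, "ay": 0, "az": 0, "jaw": 0}
    - {"dx": 0, "dy": 0, "dz": -0.3, "ax": 0, "ay": 0, "az": 0, "jaw": 0}
    - {"dx": 0, "dy": 0, "dz": -0.3, "ax": 0, "ay": 0, "az": 0, "jaw": 0}
    - {"dx": -0.2, "dy": 0, "dz": -0.3, "ax": 0, "ay": 0, "az": 0, "jaw": 0}
    - {"dx": -0.2, "dy": 0, "dz": -0.3, "ax": 0, "ay": 0, "az": 0, "jaw": 0}
    - {"dx": 0, "dy": 0, "dz": 0, "ax": 0, "ay": 0.25, "az": 0, "jaw": 0}
    - {"dx": 0, "dy": 0, "dz": 0, "ax": 0, "ay": 0.25, "az": 0, "jaw": 0}
    - {"dx": 0, "dy": 0, "dz": 0, "ax": 0, "ay": 0.25, "az": 0, "jaw": 0}
    - {"dx": 0, "dy": 0, "dz": 0, "ax": 0, "ay": 0.25, "az": 0, "jaw": 0}
    - {"dx": 0, "dy": 0, "dz": 0, "ax": 0, "ay": 0.25, "az": 0, "jaw": 0}
    - {"dx": 0, "dy": 0, "dz": 0, "ax": 0, "ay": 0.25, "az": 0, "jaw": 0}
    - {"dx": -0.3, "dy": 0, "dz": -0.1, "ax": 0, "ay": 0, "az": 0, "jaw": 0}
    - {"dx": -0.3, "dy": 0, "dz": 0, "ax": 0, "ay": 0, "az": 0, "jaw": 0}
    - {"dx": -0.3, "dy": 0, "dz": 0, "ax": 0, "ay": 0, "az": 0, "jaw": 0}
    - {"dx": 0, "dy": 0, "dz": 0, "ax": 0, "ay": 0, "az": 0, "jaw": 0}

```text
time_s: 30.45
ee_pos: [0.5197, -0.1711, 0.1824]
tool_rot: [-3.141, 0.003, 1.252]
ft_force: [-0.5, -0.7, 0.8]
grip_width: 1.0
finger_force: 0.0
```

Run:
```python
from h import *
s=get_state(); print(np.round(s["joint_positions"],2),s["ee_pos"],s["tool_rot"])
c=capture("wrist"); tops(c)
```

```text
[ 0.83  0.51 -0.86  1.78  0.44  1.05 -0.51] [ 0.51971948 -0.17107082  0.18241299] [-3.14118740e+00  2.53501682e-03  1.25173913e+00]
holder1 0.92 [288.7, 148.0, 54.9, 60.8] n 2876 ztop 0.0511 rect mm [ 520.7 -166.8] [46.5 46. ] 72.3
```

Call:
step_arm:
  steps:
    - {"dx": 0, "dy": 0, "dz": 0.35, "ax": 0, "ay": 0, "az": 0, "jaw": 0}
    - {"dx": 0, "dy": 0, "dz": 0.35, "ax": 0, "ay": 0, "az": 0, "jaw": 0}
    - {"dx": 0, "dy": 0, "dz": 0.35, "ax": 0, "ay": 0, "az": 0, "jaw": 0}
    - {"dx": 0, "dy": 0, "dz": 0.25, "ax": 0, "ay": 0, "az": 0, "jaw": 0}
    - {"dx": 0, "dy": 0, "dz": 0.19, "ax": 0, "ay": 0, "az": 0, "jaw": 0}
    - {"dx": 0, "dy": 0, "dz": 0, "ax": 0, "ay": 0, "az": 0, "jaw": 0}
    - {"dx": 0, "dy": 0, "dz": 0, "ax": 0, "ay": 0, "az": 0, "jaw": 1}
    - {"dx": 0, "dy": 0, "dz": 0, "ax": 0, "ay": 0, "az": 0, "jaw": 1}
    - {"dx": 0, "dy": 0, "dz": 0, "ax": 0, "ay": 0, "az": 0, "jaw": 1}
    - {"dx": 0, "dy": 0, "dz": 0, "ax": 0, "ay": 0, "az": 0, "jaw": 1}
    - {"dx": 0, "dy": 0, "dz": 0, "ax": 0, "ay": 0, "az": 0, "jaw": 1}
    - {"dx": 0, "dy": 0, "dz": 0, "ax": 0, "ay": 0, "az": 0, "jaw": 1}
    - {"dx": 0, "dy": 0, "dz": 0, "ax": 0, "ay": 0, "az": 0, "jaw": 1}
    - {"dx": 0, "dy": 0, "dz": 0, "ax": 0, "ay": 0, "az": 0, "jaw": 1}

```text
time_s: 31.95
ee_pos: [0.521, -0.1671, 0.033]
tool_rot: [3.141, 0.0, 1.256]
ft_force: [0.3, -0.3, 3.3]
grip_width: 0.5
finger_force: 25.0
```

Call:
step_arm:
  steps:
    - {"dx": 0, "dy": 0, "dz": -0.2, "ax": 0, "ay": 0, "az": 0, "jaw": 1}
    - {"dx": 0, "dy": 0, "dz": -0.3, "ax": 0, "ay": 0, "az": 0, "jaw": 1}
    - {"dx": 0, "dy": 0, "dz": -0.3, "ax": 0, "ay": 0, "az": 0, "jaw": 1}
    - {"dx": 0, "dy": 0, "dz": -0.3, "ax": 0, "ay": 0, "az": 0, "jaw": 1}
    - {"dx": 0, "dy": 0, "dz": -0.2, "ax": 0, "ay": 0, "az": 0, "jaw": 1}
    - {"dx": 0, "dy": 0, "dz": 0, "ax": 0, "ay": 0, "az": 0.24, "jaw": 1}
    - {"dx": 0, "dy": 0, "dz": 0, "ax": 0, "ay": 0, "az": 0.24, "jaw": 1}
    - {"dx": 0, "dy": 0, "dz": 0, "ax": 0, "ay": 0, "az": 0.24, "jaw": 1}
    - {"dx": 0, "dy": 0, "dz": 0, "ax": 0, "ay": 0, "az": 0.24, "jaw": 1}
    - {"dx": 0, "dy": 0, "dz": 0, "ax": 0, "ay": 0, "az": 0.24, "jaw": 1}
    - {"dx": 0, "dy": 0, "dz": 0, "ax": 0, "ay": 0, "az": 0.24, "jaw": 1}
    - {"dx": 0, "dy": 0, "dz": 0, "ax": 0, "ay": 0, "az": 0.24, "jaw": 1}
    - {"dx": 0, "dy": 0, "dz": 0, "ax": 0, "ay": 0, "az": 0.24, "jaw": 1}
    - {"dx": 0, "dy": 0, "dz": 0, "ax": 0, "ay": 0, "az": 0.24, "jaw": 1}
    - {"dx": 0, "dy": 0, "dz": 0, "ax": 0, "ay": 0, "az": 0, "jaw": 1}

```text
time_s: 33.45
ee_pos: [0.5206, -0.1668, 0.1626]
tool_rot: [-3.142, 0.001, 0.124]
ft_force: [-0.2, 0.3, -1.7]
grip_width: 0.497
finger_force: 25.0
```

```bash
cat > hv.py <<'E'
from h import *
import sys
c=capture("wrist"); T,P,uv=held(c)
k=(abs(T[:,0])<.06)&(abs(T[:,1])<.022)&(T[:,2]>-.04)&(T[:,2]<.05); q=T[k]
zt=np.percentile(q[:,2],10); f=q[abs(q[:,2]-zt)<.003]; x=np.percentile(f[:,0],99)-.023; print("held top z",round(zt,4),"centre x",round(x,4),"-> TCP z on felt",.056+zt, get_state()["finger_force"])
t=pk(float(sys.argv[1]),-x); plan([t[0],t[1],float(sys.argv[2])],[np.pi,0,BY])
E
python3 hv.py -.04 .14
```

```text
held top z -0.0179 centre x -0.0001 -> TCP z on felt 0.038145788974062206 25.00042587518692
t 33.5 pos [ 0.5206 -0.1668  0.1626] rpy [3.142e+00 1.000e-03 1.290e-01] 
 shift first (tool units) [ 0.919 -2.082  0.225] turn [0.    0.001 0.021]  shift if after turn [ 0.897 -2.092  0.226]
```

Call:
step_arm:
  steps:
    - {"dx": 0.128, "dy": -0.299, "dz": 0.03, "ax": 0, "ay": 0, "az": 0.02, "jaw": 1}
    - {"dx": 0.128, "dy": -0.299, "dz": 0.03, "ax": 0, "ay": 0, "az": 0, "jaw": 1}
    - {"dx": 0.128, "dy": -0.299, "dz": 0.03, "ax": 0, "ay": 0, "az": 0, "jaw": 1}
    - {"dx": 0.128, "dy": -0.299, "dz": 0.03, "ax": 0, "ay": 0, "az": 0, "jaw": 1}
    - {"dx": 0.128, "dy": -0.299, "dz": 0.03, "ax": 0, "ay": 0, "az": 0, "jaw": 1}
    - {"dx": 0.128, "dy": -0.299, "dz": 0.03, "ax": 0, "ay": 0, "az": 0, "jaw": 1}
    - {"dx": 0.128, "dy": -0.299, "dz": 0.03, "ax": 0, "ay": 0, "az": 0, "jaw": 1}
    - {"dx": 0, "dy": 0, "dz": 0, "ax": 0, "ay": 0, "az": 0, "jaw": 1}
    - {"dx": 0, "dy": 0, "dz": 0, "ax": 0, "ay": 0, "az": 0, "jaw": 1}

```text
time_s: 34.4
ee_pos: [0.5853, 0.0521, 0.1414]
tool_rot: [-3.141, 0.001, 0.12]
ft_force: [-0.3, -1.0, -2.7]
grip_width: 0.5
finger_force: 25.0
```

```bash
python3 hv.py -.04 .039
```

```text
held top z -0.0178 centre x 0.0002 -> TCP z on felt 0.038179532643541285 24.999632835388184
t 34.5 pos [0.5853 0.0507 0.1414] rpy [3.141e+00 1.000e-03 1.180e-01] 
 shift first (tool units) [-0.002 -0.009  1.024] turn [ 0.001  0.002 -0.001]  shift if after turn [-0.003 -0.008  1.024]
```

Call:
step_arm:
  steps:
    - {"dx": 0, "dy": -0.005, "dz": 0.25, "ax": 0, "ay": 0, "az": 0, "jaw": 1}
    - {"dx": 0, "dy": 0, "dz": 0.25, "ax": 0, "ay": 0, "az": 0, "jaw": 1}
    - {"dx": 0, "dy": 0, "dz": 0.15, "ax": 0, "ay": 0, "az": 0, "jaw": 1}
    - {"dx": 0, "dy": 0, "dz": 0.1, "ax": 0, "ay": 0, "az": 0, "jaw": 1}
    - {"dx": 0, "dy": 0, "dz": 0.1, "ax": 0, "ay": 0, "az": 0, "jaw": 1}
    - {"dx": 0, "dy": 0, "dz": 0.1, "ax": 0, "ay": 0, "az": 0, "jaw": 1}
    - {"dx": 0, "dy": 0, "dz": 0.05, "ax": 0, "ay": 0, "az": 0, "jaw": 1}
    - {"dx": 0, "dy": 0, "dz": 0.02, "ax": 0, "ay": 0, "az": 0, "jaw": 1}
    - {"dx": 0, "dy": 0, "dz": 0, "ax": 0, "ay": 0, "az": 0, "jaw": 1}

```text
time_s: 35.35
ee_pos: [0.5856, 0.0519, 0.0399]
tool_rot: [3.142, -0.0, 0.115]
ft_force: [-0.1, 0.2, -1.9]
grip_width: 0.498
finger_force: 25.0
```

Lower the last millimetre, release and withdraw; then over to the third holder.

Call:
step_arm:
  steps:
    - {"dx": 0, "dy": 0, "dz": 0.02, "ax": 0, "ay": 0, "az": 0, "jaw": 1}
    - {"dx": 0, "dy": 0, "dz": 0, "ax": 0, "ay": 0, "az": 0, "jaw": 1}
    - {"dx": 0, "dy": 0, "dz": 0, "ax": 0, "ay": 0, "az": 0, "jaw": 0.37}
    - {"dx": 0, "dy": 0, "dz": 0, "ax": 0, "ay": 0, "az": 0, "jaw": 0.37}
    - {"dx": 0, "dy": 0, "dz": 0, "ax": 0, "ay": 0, "az": 0, "jaw": 0.37}
    - {"dx": 0, "dy": 0, "dz": -0.1, "ax": 0, "ay": 0, "az": 0, "jaw": 0.37}
    - {"dx": 0, "dy": 0, "dz": -0.3, "ax": 0, "ay": 0, "az": 0, "jaw": 0.37}
    - {"dx": 0, "dy": 0, "dz": -0.4, "ax": 0, "ay": 0, "az": 0, "jaw": 0.2}
    - {"dx": -0.2, "dy": 0, "dz": -0.4, "ax": 0, "ay": 0, "az": 0, "jaw": 0}
    - {"dx": -0.2, "dy": 0, "dz": -0.4, "ax": 0, "ay": 0, "az": 0, "jaw": 0}
    - {"dx": -0.2, "dy": 0, "dz": -0.4, "ax": 0, "ay": 0, "az": 0, "jaw": 0}
    - {"dx": -0.2, "dy": 0, "dz": -0.3, "ax": 0, "ay": 0, "az": 0, "jaw": 0}
    - {"dx": 0, "dy": 0, "dz": 0, "ax": 0, "ay": 0, "az": 0, "jaw": 0}

```text
time_s: 36.65
ee_pos: [0.506, 0.0435, 0.2729]
tool_rot: [3.14, -0.007, 0.116]
ft_force: [0.3, 0.4, 0.5]
grip_width: 0.998
finger_force: 0.0
```

```bash
python3 look.py w6
python3 - <<'E'
from h import *
plan([.38,-.37,.3],[np.pi,0,np.radians(51)])
c=capture("top"); tops(c)
E
```

```text
holder1 0.85 [294.4, 71.4, 48.0, 44.4] n 2011 ztop 0.0572 rect mm [585.6  51.9] [43.9 46.1] 6.7
holder1 0.7 [141.1, 69.2, 57.1, 50.9] n 2069 ztop 0.0571 rect mm [567.1 207.5] [46.1 47.3] 7.6
holder1 0.58 [71.4, 0.0, 400.3, 60.0] n 998 ztop 0.0693 rect mm [615.3  96.5] [  3.7 324.4] 6.7
[0.50622682 0.04254215 0.26904414] [ 0.03593359 -0.6563604   0.28508095] [ 0.33  0.29 -0.65  1.77  0.19  1.15 -1.84]
pocket -0.12 ztop 0.051 [  26.8 -120.1] [ 0.4 58.5] 0.0
pocket -0.04 ztop 0.0566 [  2.8 -40.2] [59.3 48.3] 90.0
pocket 0.04 ztop 0.0516 [26.8 39.7] [58.1  0.4] 89.9
pocket 0.12 ztop 0.0565 [  2.1 120. ] [57.9 49.8] 90.0
t 36.8 pos [0.5062 0.0425 0.269 ] rpy [ 3.141e+00 -2.000e-03  1.150e-01] 
 shift first (tool units) [-1.726  3.954 -0.31 ] turn [ 0.003 -0.004 -1.48 ]  shift if after turn [-4.     1.615 -0.31 ]
holder1 0.71 [263.1, 188.2, 12.7, 15.0] n 84 ztop 0.0582 rect mm [567.  206.5] [45.5 45.5] 9.3
holder1 0.55 [404.1, 223.6, 21.6, 20.2] n 32 ztop 0.0528 rect mm [ 438.4 -355.8] [44.7 46.2] 80.2
```

Call:
step_arm:
  steps:
    - {"dx": 0, "dy": 0, "dz": 0, "ax": 0, "ay": 0, "az": -0.246, "jaw": 0}
    - {"dx": 0, "dy": 0, "dz": 0, "ax": 0, "ay": 0, "az": -0.246, "jaw": 0}
    - {"dx": 0, "dy": 0, "dz": 0, "ax": 0, "ay": 0, "az": -0.246, "jaw": 0}
    - {"dx": 0, "dy": 0, "dz": 0, "ax": 0, "ay": 0, "az": -0.246, "jaw": 0}
    - {"dx": 0, "dy": 0, "dz": 0, "ax": 0, "ay": 0, "az": -0.246, "jaw": 0}
    - {"dx": 0, "dy": 0, "dz": 0, "ax": 0, "ay": 0, "az": -0.246, "jaw": 0}
    - {"dx": 0, "dy": 0, "dz": 0, "ax": 0, "ay": 0, "az": -0.246, "jaw": 0}
    - {"dx": 0, "dy": 0, "dz": 0, "ax": 0, "ay": 0, "az": -0.246, "jaw": 0}
    - {"dx": 0, "dy": 0, "dz": 0, "ax": 0, "ay": 0, "az": -0.246, "jaw": 0}
    - {"dx": 0, "dy": 0, "dz": 0, "ax": 0, "ay": 0, "az": -0.246, "jaw": 0}
    - {"dx": -0.421, "dy": 0, "dz": 0.02, "ax": 0, "ay": 0, "az": 0, "jaw": 0}
    - {"dx": -0.421, "dy": 0, "dz": 0.02, "ax": 0, "ay": 0, "az": 0, "jaw": 0}
    - {"dx": -0.421, "dy": 0, "dz": 0.02, "ax": 0, "ay": 0, "az": 0, "jaw": 0}
    - {"dx": -0.421, "dy": 0, "dz": 0.02, "ax": 0, "ay": 0, "az": 0, "jaw": 0}
    - {"dx": -0.421, "dy": 0, "dz": 0.02, "ax": 0, "ay": 0, "az": 0, "jaw": 0}
    - {"dx": -0.421, "dy": 0, "dz": 0.02, "ax": 0, "ay": 0, "az": 0, "jaw": 0}
    - {"dx": -0.421, "dy": 0, "dz": 0.02, "ax": 0, "ay": 0, "az": 0, "jaw": 0}
    - {"dx": -0.421, "dy": 0, "dz": 0.02, "ax": 0, "ay": 0, "az": 0, "jaw": 0}
    - {"dx": 0, "dy": 0, "dz": 0, "ax": 0, "ay": 0, "az": 0, "jaw": 0}

```text
time_s: 38.75
ee_pos: [0.4473, -0.2962, 0.2493]
tool_rot: [-3.138, 0.0, 1.394]
ft_force: [-0.8, 0.1, -0.4]
grip_width: 0.997
finger_force: 0.0
```

Call:
step_arm:
  steps:
    - {"dx": 0, "dy": 0, "dz": 0, "ax": 0, "ay": -0.25, "az": 0, "jaw": 0}
    - {"dx": 0, "dy": 0, "dz": 0, "ax": 0, "ay": -0.25, "az": 0, "jaw": 0}
    - {"dx": 0, "dy": 0, "dz": 0, "ax": 0, "ay": -0.25, "az": 0, "jaw": 0}
    - {"dx": 0, "dy": 0, "dz": 0, "ax": 0, "ay": -0.25, "az": 0, "jaw": 0}
    - {"dx": 0, "dy": 0, "dz": 0, "ax": 0, "ay": -0.25, "az": 0, "jaw": 0}
    - {"dx": 0, "dy": 0, "dz": 0, "ax": 0, "ay": -0.25, "az": 0, "jaw": 0}
    - {"dx": 0, "dy": 0, "dz": 0, "ax": 0, "ay": 0, "az": 0, "jaw": 0}
    - {"dx": 0, "dy": 0, "dz": 0, "ax": 0, "ay": 0, "az": 0, "jaw": 0}

```text
time_s: 39.55
ee_pos: [0.4503, -0.2884, 0.2503]
tool_rot: [-3.137, 0.782, 1.409]
ft_force: [-0.6, -0.6, -0.4]
grip_width: 0.999
finger_force: 0.0
```

Run:
```python
from h import *
plan([.45,-.29,.092],R=TR(80.5,-45)); print(np.round(get_state()["joint_positions"],2))
c=capture("scene"); tops(c)
```

```text
t 39.5 pos [ 0.4503 -0.2884  0.2503] rpy [-3.137  0.782  1.409] 
 shift first (tool units) [1.104 0.005 1.135] turn [-0.004 -0.007  0.005]  shift if after turn [1.108 0.    1.131]
[ 0.47  0.41 -0.65  1.96  0.99  1.38 -0.82]
holder1 0.71 [383.9, 191.7, 19.4, 14.6] n 164 ztop 0.0576 rect mm [570.4 204.9] [42.  45.9] 6.3
holder1 0.61 [188.7, 209.5, 20.9, 17.7] n 98 ztop 0.0515 rect mm [ 439.2 -357. ] [47.8 49.5] 78.8
holder1 0.52 [333.8, 209.3, 21.1, 17.4] n 192 ztop 0.0575 rect mm [585.3  50.3] [40.9 46.2] 5.8
```

Call:
step_arm:
  steps:
    - {"dx": 0.22, "dy": 0, "dz": 0.226, "ax": 0, "ay": 0, "az": 0, "jaw": 0}
    - {"dx": 0.22, "dy": 0, "dz": 0.226, "ax": 0, "ay": 0, "az": 0, "jaw": 0}
    - {"dx": 0.22, "dy": 0, "dz": 0.226, "ax": 0, "ay": 0, "az": 0, "jaw": 0}
    - {"dx": 0.22, "dy": 0, "dz": 0.226, "ax": 0, "ay": 0, "az": 0, "jaw": 0}
    - {"dx": 0.22, "dy": 0, "dz": 0.226, "ax": 0, "ay": 0, "az": 0, "jaw": 0}
    - {"dx": 0, "dy": 0, "dz": 0.25, "ax": 0, "ay": 0, "az": 0, "jaw": 0}
    - {"dx": 0, "dy": 0, "dz": 0.25, "ax": 0, "ay": 0, "az": 0, "jaw": 0}
    - {"dx": 0, "dy": 0, "dz": 0.2, "ax": 0, "ay": 0, "az": 0, "jaw": 0}
    - {"dx": 0, "dy": 0, "dz": 0.1, "ax": 0, "ay": 0, "az": 0, "jaw": 0}
    - {"dx": 0, "dy": 0, "dz": 0, "ax": 0, "ay": 0, "az": 0, "jaw": 0}
    - {"dx": 0, "dy": 0, "dz": 0, "ax": 0, "ay": 0, "az": 0, "jaw": 0}

```text
time_s: 40.75
ee_pos: [0.4403, -0.3475, 0.0382]
tool_rot: [3.14, 0.785, 1.401]
ft_force: [-0.6, 0.7, -0.7]
grip_width: 0.999
finger_force: 0.0
```

Run:
```python
from h import *
plan([.4383,-.3597,.0213],R=TR(80.5,-45)); print(np.round(get_state()["joint_positions"],2))
```

```text
t 40.8 pos [ 0.4403 -0.3475  0.0382] rpy [3.14  0.785 1.401] 
 shift first (tool units) [0.032 0.001 0.207] turn [-0.003 -0.001 -0.006]  shift if after turn [0.032 0.001 0.207]
[ 0.46  0.76 -0.51  2.1   1.35  1.18 -1.23]
```

Call:
step_arm:
  steps:
    - {"dx": 0.03, "dy": 0, "dz": 0.1, "ax": 0, "ay": 0, "az": 0, "jaw": 0}
    - {"dx": 0, "dy": 0, "dz": 0.1, "ax": 0, "ay": 0, "az": 0, "jaw": 0}
    - {"dx": 0, "dy": 0, "dz": 0, "ax": 0, "ay": 0, "az": 0, "jaw": 0}
    - {"dx": 0, "dy": 0, "dz": 0, "ax": 0, "ay": 0, "az": 0, "jaw": 1}
    - {"dx": 0, "dy": 0, "dz": 0, "ax": 0, "ay": 0, "az": 0, "jaw": 1}
    - {"dx": 0, "dy": 0, "dz": 0, "ax": 0, "ay": 0, "az": 0, "jaw": 1}
    - {"dx": 0, "dy": 0, "dz": 0, "ax": 0, "ay": 0, "az": 0, "jaw": 1}
    - {"dx": 0, "dy": 0, "dz": 0, "ax": 0, "ay": 0, "az": 0, "jaw": 1}
    - {"dx": 0, "dy": 0, "dz": 0, "ax": 0, "ay": 0, "az": 0, "jaw": 1}
    - {"dx": 0, "dy": 0, "dz": 0, "ax": 0, "ay": 0, "az": 0, "jaw": 1}
    - {"dx": 0, "dy": 0, "dz": 0, "ax": 0, "ay": 0, "az": 0, "jaw": 1}
    - {"dx": -0.2, "dy": 0, "dz": -0.2, "ax": 0, "ay": 0, "az": 0, "jaw": 1}
    - {"dx": -0.25, "dy": 0, "dz": -0.25, "ax": 0, "ay": 0, "az": 0, "jaw": 1}
    - {"dx": -0.25, "dy": 0, "dz": -0.25, "ax": 0, "ay": 0, "az": 0, "jaw": 1}
    - {"dx": -0.25, "dy": 0, "dz": -0.25, "ax": 0, "ay": 0, "az": 0, "jaw": 1}
    - {"dx": -0.25, "dy": 0, "dz": -0.25, "ax": 0, "ay": 0, "az": 0, "jaw": 1}
    - {"dx": 0, "dy": 0, "dz": 0, "ax": 0, "ay": 0, "az": 0, "jaw": 1}

```text
time_s: 42.45
ee_pos: [0.4397, -0.3593, 0.1953]
tool_rot: [3.132, 0.787, 1.397]
ft_force: [-0.2, 0.2, -2.3]
grip_width: 0.5
finger_force: 25.0
```

Call:
step_arm:
  steps:
    - {"dx": 0, "dy": 0, "dz": 0, "ax": 0, "ay": 0.25, "az": 0, "jaw": 1}
    - {"dx": 0, "dy": 0, "dz": 0, "ax": 0, "ay": 0.25, "az": 0, "jaw": 1}
    - {"dx": 0, "dy": 0, "dz": 0, "ax": 0, "ay": 0.25, "az": 0, "jaw": 1}
    - {"dx": 0, "dy": 0, "dz": 0, "ax": 0, "ay": 0.25, "az": 0, "jaw": 1}
    - {"dx": 0, "dy": 0, "dz": 0, "ax": 0, "ay": 0.25, "az": 0, "jaw": 1}
    - {"dx": 0, "dy": 0, "dz": 0, "ax": 0, "ay": 0.25, "az": 0, "jaw": 1}
    - {"dx": 0.33, "dy": 0.1, "dz": 0, "ax": 0, "ay": 0, "az": 0, "jaw": 1}
    - {"dx": 0.33, "dy": 0.1, "dz": 0, "ax": 0, "ay": 0, "az": 0, "jaw": 1}
    - {"dx": 0.33, "dy": 0.1, "dz": 0, "ax": 0, "ay": 0, "az": 0, "jaw": 1}
    - {"dx": 0.33, "dy": 0.1, "dz": 0, "ax": 0, "ay": 0, "az": 0, "jaw": 1}
    - {"dx": 0.33, "dy": 0.1, "dz": 0, "ax": 0, "ay": 0, "az": 0, "jaw": 1}
    - {"dx": 0.33, "dy": 0, "dz": 0, "ax": 0, "ay": 0, "az": 0.14, "jaw": 1}
    - {"dx": 0, "dy": 0, "dz": 0, "ax": 0, "ay": 0, "az": 0.14, "jaw": 1}
    - {"dx": 0, "dy": 0, "dz": 0, "ax": 0, "ay": 0, "az": 0, "jaw": 1}

```text
time_s: 43.85
ee_pos: [0.5199, -0.1712, 0.19]
tool_rot: [-3.14, 0.001, 1.257]
ft_force: [-0.3, -1.2, -2.1]
grip_width: 0.5
finger_force: 25.0
```

Run:
```python
from h import *
plan([.52,-.17,.17],R=TR(72,0)); print(np.round(get_state()["joint_positions"],2), get_state()["grip_width"])
```

```text
t 43.9 pos [ 0.5199 -0.1712  0.19  ] rpy [-3.140e+00  1.000e-03  1.257e+00] 
 shift first (tool units) [ 0.012 -0.002  0.2  ] turn [-0.004  0.001  0.001]  shift if after turn [ 0.012 -0.003  0.2  ]
[ 0.78  0.47 -0.78  1.78  0.38  1.05 -0.45] 0.4998923333629158
```

Call:
step_arm:
  steps:
    - {"dx": 0, "dy": 0, "dz": 0, "ax": 0, "ay": 0.25, "az": 0, "jaw": 1}
    - {"dx": 0, "dy": 0, "dz": 0, "ax": 0, "ay": 0.25, "az": 0, "jaw": 1}
    - {"dx": 0, "dy": 0, "dz": 0, "ax": 0, "ay": 0.25, "az": 0, "jaw": 1}
    - {"dx": 0, "dy": 0, "dz": 0, "ax": 0, "ay": 0.25, "az": 0, "jaw": 1}
    - {"dx": 0, "dy": 0, "dz": 0, "ax": 0, "ay": 0.25, "az": 0, "jaw": 1}
    - {"dx": 0, "dy": 0, "dz": 0, "ax": 0, "ay": 0.25, "az": 0, "jaw": 1}
    - {"dx": 0, "dy": 0, "dz": 0, "ax": 0, "ay": 0, "az": 0, "jaw": 1}
    - {"dx": -0.22, "dy": 0, "dz": 0.22, "ax": 0, "ay": 0, "az": 0, "jaw": 1}
    - {"dx": -0.22, "dy": 0, "dz": 0.22, "ax": 0, "ay": 0, "az": 0, "jaw": 1}
    - {"dx": -0.22, "dy": 0, "dz": 0.22, "ax": 0, "ay": 0, "az": 0, "jaw": 1}
    - {"dx": -0.22, "dy": 0, "dz": 0.22, "ax": 0, "ay": 0, "az": 0, "jaw": 1}
    - {"dx": -0.2, "dy": 0, "dz": 0.2, "ax": 0, "ay": 0, "az": 0, "jaw": 1}
    - {"dx": 0, "dy": 0, "dz": 0, "ax": 0, "ay": 0, "az": 0, "jaw": 1}
    - {"dx": 0, "dy": 0, "dz": 0, "ax": 0, "ay": 0, "az": 0, "jaw": 1}

```text
time_s: 45.25
ee_pos: [0.5208, -0.1718, 0.0395]
tool_rot: [3.14, -0.784, 1.259]
ft_force: [0.7, -0.5, 0.1]
grip_width: 0.499
finger_force: 25.0
```

Run:
```python
from h import *
plan([.52,-.17,.0225],R=TR(72,45)); print(np.round(get_state()["joint_positions"],2), get_state()["grip_width"])
```

```text
t 45.2 pos [ 0.5208 -0.1718  0.0395] rpy [ 3.14  -0.784  1.259] 
 shift first (tool units) [-0.11  -0.013  0.131] turn [-0.001  0.003  0.003]  shift if after turn [-0.11  -0.013  0.131]
[ 1.26  1.03 -0.95  1.79  0.02  0.81  0.21] 0.4985108250440261
```

Call:
step_arm:
  steps:
    - {"dx": -0.06, "dy": 0, "dz": 0.06, "ax": 0, "ay": 0, "az": 0, "jaw": 1}
    - {"dx": -0.04, "dy": 0, "dz": 0.04, "ax": 0, "ay": 0, "az": 0, "jaw": 1}
    - {"dx": 0, "dy": 0, "dz": 0, "ax": 0, "ay": 0, "az": 0, "jaw": 1}

```text
time_s: 45.55
ee_pos: [0.5202, -0.1726, 0.024]
tool_rot: [3.142, -0.785, 1.257]
ft_force: [-0.7, -0.6, -2.6]
grip_width: 0.5
finger_force: 25.0
```

Call:
step_arm:
  steps:
    - {"dx": -0.02, "dy": 0, "dz": 0.02, "ax": 0, "ay": 0, "az": 0, "jaw": 1}
    - {"dx": 0, "dy": 0, "dz": 0, "ax": 0, "ay": 0, "az": 0, "jaw": 1}

```text
time_s: 45.75
ee_pos: [0.5204, -0.1724, 0.0213]
tool_rot: [-3.142, -0.785, 1.257]
ft_force: [-0.4, 0.1, -1.5]
grip_width: 0.498
finger_force: 25.0
```

Slightly more, release, withdraw along the fingers, then tilt to the other side.

Call:
step_arm:
  steps:
    - {"dx": -0.01, "dy": 0, "dz": 0.01, "ax": 0, "ay": 0, "az": 0, "jaw": 1}
    - {"dx": 0, "dy": 0, "dz": 0, "ax": 0, "ay": 0, "az": 0, "jaw": 0}
    - {"dx": 0, "dy": 0, "dz": 0, "ax": 0, "ay": 0, "az": 0, "jaw": 0}
    - {"dx": 0, "dy": 0, "dz": 0, "ax": 0, "ay": 0, "az": 0, "jaw": 0}
    - {"dx": 0, "dy": 0, "dz": 0, "ax": 0, "ay": 0, "az": 0, "jaw": 0}
    - {"dx": 0, "dy": 0, "dz": -0.2, "ax": 0, "ay": 0, "az": 0, "jaw": 0}
    - {"dx": 0, "dy": 0, "dz": -0.3, "ax": 0, "ay": 0, "az": 0, "jaw": 0}
    - {"dx": 0, "dy": 0, "dz": -0.3, "ax": 0, "ay": 0, "az": 0, "jaw": 0}
    - {"dx": 0, "dy": 0, "dz": -0.3, "ax": 0, "ay": 0, "az": 0, "jaw": 0}
    - {"dx": 0.2, "dy": 0, "dz": -0.2, "ax": 0, "ay": 0, "az": 0, "jaw": 0}
    - {"dx": 0.2, "dy": 0, "dz": -0.2, "ax": 0, "ay": 0, "az": 0, "jaw": 0}
    - {"dx": 0.2, "dy": 0, "dz": -0.2, "ax": 0, "ay": 0, "az": 0, "jaw": 0}
    - {"dx": 0, "dy": 0, "dz": 0, "ax": 0, "ay": -0.25, "az": 0, "jaw": 0}
    - {"dx": 0, "dy": 0, "dz": 0, "ax": 0, "ay": -0.25, "az": 0, "jaw": 0}
    - {"dx": 0, "dy": 0, "dz": 0, "ax": 0, "ay": -0.25, "az": 0, "jaw": 0}
    - {"dx": 0, "dy": 0, "dz": 0, "ax": 0, "ay": -0.25, "az": 0, "jaw": 0}
    - {"dx": 0, "dy": 0, "dz": 0, "ax": 0, "ay": -0.25, "az": 0, "jaw": 0}
    - {"dx": 0, "dy": 0, "dz": 0, "ax": 0, "ay": -0.25, "az": 0, "jaw": 0}
    - {"dx": 0, "dy": 0, "dz": 0, "ax": 0, "ay": 0, "az": 0, "jaw": 0}

```text
time_s: 47.65
ee_pos: [0.4989, -0.24, 0.1844]
tool_rot: [3.138, 0.002, 1.268]
ft_force: [-0.6, 1.3, 0.1]
grip_width: 0.995
finger_force: 0.0
```

```bash
cat > s.py <<'E'
from h import *
import sys
c=capture("wrist"); tops(c); P,uv=pts(c)
k=(abs(P[:,0]-.52)<.06)&(abs(P[:,1]+.17)<.06)&(P[:,2]>.036)&(P[:,2]<.058); print(k.sum(),np.median(P[k],0),cv2.minAreaRect((P[k][:,:2]*1000).astype(np.float32)) if k.sum()>20 else '')
plan([.52,-.17,.17],R=TR(72,float(sys.argv[1]))); save(c,sys.argv[2])
E
python3 s.py 0 w7
```

```text
holder1 0.55 [285.3, 68.1, 58.1, 66.9] n 3508 ztop 0.0467 rect mm [ 519.1 -175.4] [49.4 46.2] 72.5
3530 [ 0.51912664 -0.17485152  0.04569852] ((519.030517578125, -175.4545135498047), (49.370826721191406, 46.22780227661133), 72.58511352539062)
t 47.8 pos [ 0.4968 -0.2448  0.1828] rpy [ 3.142e+00 -1.000e-03  1.260e+00] 
 shift first (tool units) [ 0.783 -0.008  0.129] turn [ 0.    -0.002  0.006]  shift if after turn [ 0.783 -0.011  0.128]
```

View pics/w7.png

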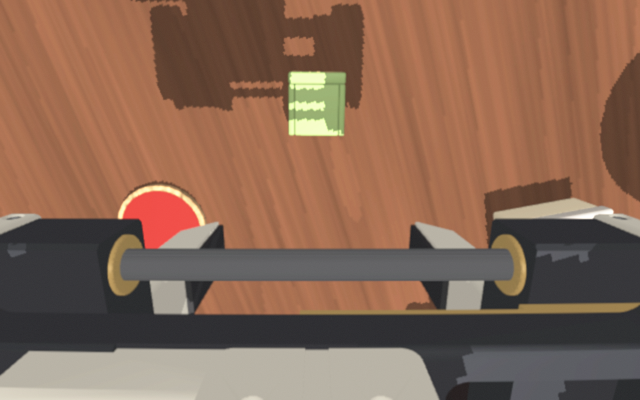

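Call:
step_arm:
  steps:
    - {"dx": 0.286, "dy": 0, "dz": -0.034, "ax": 0, "ay": 0, "az": 0, "jaw": 0}
    - {"dx": 0.286, "dy": 0, "dz": -0.034, "ax": 0, "ay": 0, "az": 0, "jaw": 0}
    - {"dx": 0.286, "dy": 0, "dz": -0.034, "ax": 0, "ay": 0, "az": 0, "jaw": 0}
    - {"dx": 0.286, "dy": 0, "dz": -0.034, "ax": 0, "ay": 0, "az": 0, "jaw": 0}
    - {"dx": 0.286, "dy": 0, "dz": -0.034, "ax": 0, "ay": 0, "az": 0, "jaw": 0}
    - {"dx": 0, "dy": 0, "dz": 0, "ax": 0, "ay": -0.25, "az": 0, "jaw": 0}
    - {"dx": 0, "dy": 0, "dz": 0, "ax": 0, "ay": -0.25, "az": 0, "jaw": 0}
    - {"dx": 0, "dy": 0, "dz": 0, "ax": 0, "ay": -0.25, "az": 0, "jaw": 0}
    - {"dx": 0, "dy": 0, "dz": 0, "ax": 0, "ay": -0.25, "az": 0, "jaw": 0}
    - {"dx": 0, "dy": 0, "dz": 0, "ax": 0, "ay": -0.25, "az": 0, "jaw": 0}
    - {"dx": 0, "dy": 0, "dz": 0, "ax": 0, "ay": -0.25, "az": 0, "jaw": 0}
    - {"dx": 0, "dy": 0, "dz": 0, "ax": 0, "ay": 0, "az": 0, "jaw": 0}
    - {"dx": 0.25, "dy": 0, "dz": 0.25, "ax": 0, "ay": 0, "az": 0, "jaw": 0}
    - {"dx": 0.25, "dy": 0, "dz": 0.25, "ax": 0, "ay": 0, "az": 0, "jaw": 0}
    - {"dx": 0.25, "dy": 0, "dz": 0.25, "ax": 0, "ay": 0, "az": 0, "jaw": 0}
    - {"dx": 0, "dy": 0, "dz": 0, "ax": 0, "ay": 0, "az": 0, "jaw": 0}
    - {"dx": 0, "dy": 0, "dz": 0, "ax": 0, "ay": 0, "az": 0, "jaw": 0}

```text
time_s: 49.45
ee_pos: [0.5402, -0.1121, 0.094]
tool_rot: [-3.139, 0.784, 1.255]
ft_force: [0.7, -1.1, 0.6]
grip_width: 1.001
finger_force: 0.0
```

Run:
```python
from h import *
plan([.5188,-.1761,.0205],R=TR(72.5,-45)); print(np.round(get_state()["joint_positions"],2))
```

```text
t 49.5 pos [ 0.5402 -0.1121  0.094 ] rpy [-3.139  0.784  1.255] 
 shift first (tool units) [ 0.041 -0.002  0.996] turn [-0.019 -0.003 -0.015]  shift if after turn [ 0.043 -0.011  0.996]
[ 0.03  0.79 -0.49  1.73  0.88  1.47 -1.21]
```

Call:
step_arm:
  steps:
    - {"dx": 0.04, "dy": 0, "dz": 0.25, "ax": -0.01, "ay": 0, "az": -0.01, "jaw": 0}
    - {"dx": 0, "dy": 0, "dz": 0.25, "ax": 0, "ay": 0, "az": 0, "jaw": 0}
    - {"dx": 0, "dy": 0, "dz": 0.25, "ax": 0, "ay": 0, "az": 0, "jaw": 0}
    - {"dx": 0, "dy": 0, "dz": 0.15, "ax": 0, "ay": 0, "az": 0, "jaw": 0}
    - {"dx": 0, "dy": 0, "dz": 0.08, "ax": 0, "ay": 0, "az": 0, "jaw": 0}
    - {"dx": 0, "dy": 0, "dz": 0, "ax": 0, "ay": 0, "az": 0, "jaw": 0}
    - {"dx": 0, "dy": 0, "dz": 0, "ax": 0, "ay": 0, "az": 0, "jaw": 1}
    - {"dx": 0, "dy": 0, "dz": 0, "ax": 0, "ay": 0, "az": 0, "jaw": 1}
    - {"dx": 0, "dy": 0, "dz": 0, "ax": 0, "ay": 0, "az": 0, "jaw": 1}
    - {"dx": 0, "dy": 0, "dz": 0, "ax": 0, "ay": 0, "az": 0, "jaw": 1}
    - {"dx": 0, "dy": 0, "dz": 0, "ax": 0, "ay": 0, "az": 0, "jaw": 1}
    - {"dx": 0, "dy": 0, "dz": 0, "ax": 0, "ay": 0, "az": 0, "jaw": 1}
    - {"dx": 0, "dy": 0, "dz": 0, "ax": 0, "ay": 0, "az": 0, "jaw": 1}
    - {"dx": 0, "dy": 0, "dz": 0, "ax": 0, "ay": 0, "az": 0, "jaw": 1}

```text
time_s: 50.85
ee_pos: [0.5204, -0.1735, 0.0214]
tool_rot: [3.142, 0.785, 1.264]
ft_force: [0.0, -0.1, 0.3]
grip_width: 0.5
finger_force: 25.0
```

Call:
step_arm:
  steps:
    - {"dx": -0.2, "dy": 0, "dz": -0.2, "ax": 0, "ay": 0, "az": 0, "jaw": 1}
    - {"dx": -0.3, "dy": 0, "dz": -0.3, "ax": 0, "ay": 0, "az": 0, "jaw": 1}
    - {"dx": -0.3, "dy": 0, "dz": -0.3, "ax": 0, "ay": 0, "az": 0, "jaw": 1}
    - {"dx": -0.3, "dy": 0, "dz": -0.3, "ax": 0, "ay": 0, "az": 0, "jaw": 1}
    - {"dx": 0, "dy": 0, "dz": 0, "ax": 0, "ay": 0.25, "az": 0, "jaw": 1}
    - {"dx": 0, "dy": 0, "dz": 0, "ax": 0, "ay": 0.25, "az": 0, "jaw": 1}
    - {"dx": 0, "dy": 0, "dz": 0, "ax": 0, "ay": 0.25, "az": 0, "jaw": 1}
    - {"dx": 0, "dy": 0, "dz": 0, "ax": 0, "ay": 0.25, "az": 0, "jaw": 1}
    - {"dx": 0, "dy": 0, "dz": 0, "ax": 0, "ay": 0.25, "az": 0, "jaw": 1}
    - {"dx": 0, "dy": 0, "dz": 0, "ax": 0, "ay": 0.25, "az": 0, "jaw": 1}
    - {"dx": 0, "dy": 0, "dz": 0, "ax": 0, "ay": 0.25, "az": 0, "jaw": 1}
    - {"dx": 0, "dy": 0, "dz": 0, "ax": 0, "ay": 0.25, "az": 0, "jaw": 1}
    - {"dx": 0, "dy": 0, "dz": 0, "ax": 0, "ay": 0.25, "az": 0, "jaw": 1}
    - {"dx": 0, "dy": 0, "dz": 0, "ax": 0, "ay": 0.25, "az": 0, "jaw": 1}
    - {"dx": 0, "dy": 0, "dz": 0, "ax": 0, "ay": 0.25, "az": 0, "jaw": 1}
    - {"dx": 0, "dy": 0, "dz": 0, "ax": 0, "ay": 0.25, "az": 0, "jaw": 1}
    - {"dx": 0, "dy": 0, "dz": 0, "ax": 0, "ay": 0, "az": 0, "jaw": 1}
    - {"dx": 0, "dy": 0, "dz": 0, "ax": 0, "ay": 0, "az": 0, "jaw": 1}

```text
time_s: 52.65
ee_pos: [0.52, -0.1737, 0.1763]
tool_rot: [-3.139, -0.784, 1.262]
ft_force: [-0.4, 0.9, -1.2]
grip_width: 0.5
finger_force: 25.0
```

Run:
```python
from h import *
plan([.52,-.17,.028],R=TR(72.5,45)); s=get_state(); print(np.round(s["joint_positions"],2),s["grip_width"])
```

```text
t 52.6 pos [ 0.52   -0.1737  0.1763] rpy [-3.139 -0.784  1.262] 
 shift first (tool units) [-1.023 -0.009  1.075] turn [ 0.001  0.002 -0.005]  shift if after turn [-1.024 -0.011  1.074]
[ 1.31  0.85 -1.06  1.73 -0.08  1.01  0.15] 0.4998210761548746
```

Call:
step_arm:
  steps:
    - {"dx": -0.22, "dy": 0, "dz": 0.22, "ax": 0, "ay": 0, "az": 0, "jaw": 1}
    - {"dx": -0.22, "dy": 0, "dz": 0.22, "ax": 0, "ay": 0, "az": 0, "jaw": 1}
    - {"dx": -0.22, "dy": 0, "dz": 0.22, "ax": 0, "ay": 0, "az": 0, "jaw": 1}
    - {"dx": -0.2, "dy": 0, "dz": 0.2, "ax": 0, "ay": 0, "az": 0, "jaw": 1}
    - {"dx": -0.1, "dy": 0, "dz": 0.1, "ax": 0, "ay": 0, "az": 0, "jaw": 1}
    - {"dx": -0.06, "dy": 0, "dz": 0.06, "ax": 0, "ay": 0, "az": 0, "jaw": 1}
    - {"dx": 0, "dy": 0, "dz": 0, "ax": 0, "ay": 0, "az": 0, "jaw": 1}
    - {"dx": 0, "dy": 0, "dz": 0, "ax": 0, "ay": 0, "az": 0, "jaw": 1}

```text
time_s: 53.45
ee_pos: [0.5212, -0.1735, 0.0342]
tool_rot: [3.139, -0.784, 1.267]
ft_force: [-0.9, 0.5, -1.4]
grip_width: 0.501
finger_force: 25.0
```

Call:
step_arm:
  steps:
    - {"dx": -0.02, "dy": 0, "dz": 0.02, "ax": 0, "ay": 0, "az": 0, "jaw": 1}
    - {"dx": -0.015, "dy": 0, "dz": 0.015, "ax": 0, "ay": 0, "az": 0, "jaw": 1}
    - {"dx": 0, "dy": 0, "dz": 0, "ax": 0, "ay": 0, "az": 0, "jaw": 1}

```text
time_s: 53.75
ee_pos: [0.5204, -0.1738, 0.0277]
tool_rot: [3.141, -0.785, 1.264]
ft_force: [-0.6, -0.5, -1.4]
grip_width: 0.502
finger_force: 25.0
```

Call:
step_arm:
  steps:
    - {"dx": -0.012, "dy": 0, "dz": 0.012, "ax": 0, "ay": 0, "az": 0, "jaw": 1}
    - {"dx": 0, "dy": 0, "dz": 0, "ax": 0, "ay": 0, "az": 0, "jaw": 1}

```text
time_s: 53.95
ee_pos: [0.5206, -0.1735, 0.0274]
tool_rot: [3.141, -0.786, 1.265]
ft_force: [-4.8, -3.3, 9.9]
grip_width: 0.498
finger_force: 25.0
```

Call:
step_arm:
  steps:
    - {"dx": 0, "dy": 0, "dz": 0, "ax": 0, "ay": 0, "az": 0, "jaw": 0}
    - {"dx": 0, "dy": 0, "dz": 0, "ax": 0, "ay": 0, "az": 0, "jaw": 0}
    - {"dx": 0, "dy": 0, "dz": 0, "ax": 0, "ay": 0, "az": 0, "jaw": 0}
    - {"dx": 0, "dy": 0, "dz": 0, "ax": 0, "ay": 0, "az": 0, "jaw": 0}
    - {"dx": 0, "dy": 0, "dz": -0.2, "ax": 0, "ay": 0, "az": 0, "jaw": 0}
    - {"dx": 0, "dy": 0, "dz": -0.3, "ax": 0, "ay": 0, "az": 0, "jaw": 0}
    - {"dx": 0, "dy": 0, "dz": -0.3, "ax": 0, "ay": 0, "az": 0, "jaw": 0}
    - {"dx": 0, "dy": 0, "dz": -0.3, "ax": 0, "ay": 0, "az": 0, "jaw": 0}
    - {"dx": 0.25, "dy": 0, "dz": -0.2, "ax": 0, "ay": 0, "az": 0, "jaw": 0}
    - {"dx": 0.25, "dy": 0, "dz": -0.2, "ax": 0, "ay": 0, "az": 0, "jaw": 0}
    - {"dx": 0.2, "dy": 0, "dz": -0.2, "ax": 0, "ay": 0, "az": 0, "jaw": 0}
    - {"dx": 0, "dy": 0, "dz": 0, "ax": 0, "ay": -0.25, "az": 0, "jaw": 0}
    - {"dx": 0, "dy": 0, "dz": 0, "ax": 0, "ay": -0.25, "az": 0, "jaw": 0}
    - {"dx": 0, "dy": 0, "dz": 0, "ax": 0, "ay": -0.25, "az": 0, "jaw": 0}
    - {"dx": 0, "dy": 0, "dz": 0, "ax": 0, "ay": -0.25, "az": 0, "jaw": 0}
    - {"dx": 0, "dy": 0, "dz": 0, "ax": 0, "ay": -0.25, "az": 0, "jaw": 0}
    - {"dx": 0, "dy": 0, "dz": 0, "ax": 0, "ay": -0.25, "az": 0, "jaw": 0}
    - {"dx": 0, "dy": 0, "dz": 0, "ax": 0, "ay": 0, "az": 0, "jaw": 0}
    - {"dx": 0, "dy": 0, "dz": 0, "ax": 0, "ay": 0, "az": 0, "jaw": 0}

```text
time_s: 55.85
ee_pos: [0.4995, -0.2394, 0.196]
tool_rot: [3.141, -0.001, 1.267]
ft_force: [0.4, -0.7, 0.7]
grip_width: 1.0
finger_force: 0.0
```

```bash
python3 s.py 0 w8
```

```text
holder1 0.89 [286.6, 73.9, 57.8, 59.6] n 3009 ztop 0.0512 rect mm [ 519.6 -175.4] [44.8 45.9] 71.9
3013 [ 0.51961021 -0.17477304  0.05021298] ((519.6481323242188, -175.40394592285156), (44.803382873535156, 45.8859977722168), 71.9282455444336)
t 56.0 pos [ 0.4984 -0.242   0.1952] rpy [-3.140e+00 -1.000e-03  1.262e+00] 
 shift first (tool units) [ 0.751 -0.013  0.253] turn [-0.002 -0.002  0.011]  shift if after turn [ 0.751 -0.017  0.252]
```

View pics/w8.png

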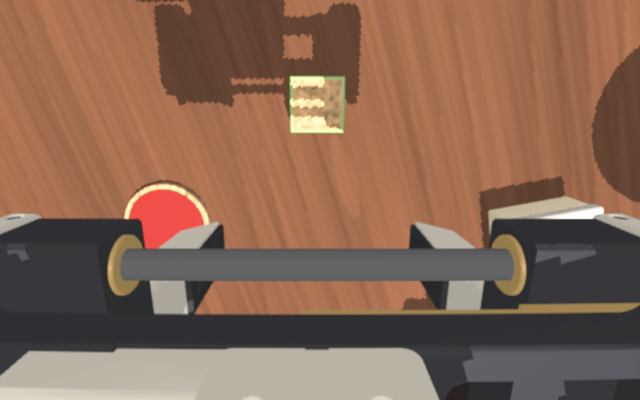

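Call:
step_arm:
  steps:
    - {"dx": 0.235, "dy": 0, "dz": 0, "ax": 0, "ay": 0, "az": 0, "jaw": 0}
    - {"dx": 0.235, "dy": 0, "dz": 0, "ax": 0, "ay": 0, "az": 0, "jaw": 0}
    - {"dx": 0.23, "dy": 0, "dz": 0.1, "ax": 0, "ay": 0, "az": 0, "jaw": 0}
    - {"dx": 0, "dy": 0, "dz": 0.35, "ax": 0, "ay": 0, "az": 0, "jaw": 0}
    - {"dx": 0, "dy": 0, "dz": 0.35, "ax": 0, "ay": 0, "az": 0, "jaw": 0}
    - {"dx": 0, "dy": 0, "dz": 0.35, "ax": 0, "ay": 0, "az": 0, "jaw": 0}
    - {"dx": 0, "dy": 0, "dz": 0.25, "ax": 0, "ay": 0, "az": 0, "jaw": 0}
    - {"dx": 0, "dy": 0, "dz": 0.22, "ax": 0, "ay": 0, "az": 0, "jaw": 0}
    - {"dx": 0, "dy": 0, "dz": 0, "ax": 0, "ay": 0, "az": 0, "jaw": 0}
    - {"dx": 0, "dy": 0, "dz": 0, "ax": 0, "ay": 0, "az": 0, "jaw": 1}
    - {"dx": 0, "dy": 0, "dz": 0, "ax": 0, "ay": 0, "az": 0, "jaw": 1}
    - {"dx": 0, "dy": 0, "dz": 0, "ax": 0, "ay": 0, "az": 0, "jaw": 1}
    - {"dx": 0, "dy": 0, "dz": 0, "ax": 0, "ay": 0, "az": 0, "jaw": 1}
    - {"dx": 0, "dy": 0, "dz": 0, "ax": 0, "ay": 0, "az": 0, "jaw": 1}
    - {"dx": 0, "dy": 0, "dz": 0, "ax": 0, "ay": 0, "az": 0, "jaw": 1}
    - {"dx": 0, "dy": 0, "dz": 0, "ax": 0, "ay": 0, "az": 0, "jaw": 1}
    - {"dx": 0, "dy": 0, "dz": 0, "ax": 0, "ay": 0, "az": 0, "jaw": 1}

```text
time_s: 57.65
ee_pos: [0.5203, -0.1743, 0.034]
tool_rot: [3.141, 0.0, 1.264]
ft_force: [-0.7, 0.2, 4.8]
grip_width: 0.497
finger_force: 25.0
```

Call:
step_arm:
  steps:
    - {"dx": 0, "dy": 0, "dz": -0.2, "ax": 0, "ay": 0, "az": 0, "jaw": 1}
    - {"dx": 0, "dy": 0, "dz": -0.3, "ax": 0, "ay": 0, "az": 0, "jaw": 1}
    - {"dx": 0, "dy": 0, "dz": -0.3, "ax": 0, "ay": 0, "az": 0, "jaw": 1}
    - {"dx": 0, "dy": 0, "dz": -0.3, "ax": 0, "ay": 0, "az": 0, "jaw": 1}
    - {"dx": 0, "dy": 0, "dz": -0.2, "ax": 0, "ay": 0, "az": 0, "jaw": 1}
    - {"dx": 0, "dy": 0, "dz": 0, "ax": 0, "ay": 0, "az": 0.24, "jaw": 1}
    - {"dx": 0, "dy": 0, "dz": 0, "ax": 0, "ay": 0, "az": 0.24, "jaw": 1}
    - {"dx": 0, "dy": 0, "dz": 0, "ax": 0, "ay": 0, "az": 0.24, "jaw": 1}
    - {"dx": 0, "dy": 0, "dz": 0, "ax": 0, "ay": 0, "az": 0.24, "jaw": 1}
    - {"dx": 0, "dy": 0, "dz": 0, "ax": 0, "ay": 0, "az": 0.24, "jaw": 1}
    - {"dx": 0, "dy": 0, "dz": 0, "ax": 0, "ay": 0, "az": 0.24, "jaw": 1}
    - {"dx": 0, "dy": 0, "dz": 0, "ax": 0, "ay": 0, "az": 0.24, "jaw": 1}
    - {"dx": 0, "dy": 0, "dz": 0, "ax": 0, "ay": 0, "az": 0.24, "jaw": 1}
    - {"dx": 0, "dy": 0, "dz": 0, "ax": 0, "ay": 0, "az": 0.26, "jaw": 1}
    - {"dx": 0, "dy": 0, "dz": 0, "ax": 0, "ay": 0, "az": 0, "jaw": 1}

```text
time_s: 59.15
ee_pos: [0.5199, -0.174, 0.1635]
tool_rot: [3.142, 0.001, 0.121]
ft_force: [-0.1, 0.4, -1.0]
grip_width: 0.5
finger_force: 25.0
```

```bash
python3 hv.py .0395 .14
```

```text
held top z -0.0169 centre x -0.0012 -> TCP z on felt 0.03910787125129783 25.00065252184868
t 59.2 pos [ 0.52   -0.174   0.1635] rpy [3.142e+00 1.000e-03 1.260e-01] 
 shift first (tool units) [ 0.947 -2.951  0.234] turn [0.    0.001 0.015]  shift if after turn [ 0.923 -2.958  0.235]
```

Call:
step_arm:
  steps:
    - {"dx": 0.104, "dy": -0.328, "dz": 0.02, "ax": 0, "ay": 0, "az": 0.015, "jaw": 1}
    - {"dx": 0.103, "dy": -0.329, "dz": 0.02, "ax": 0, "ay": 0, "az": 0, "jaw": 1}
    - {"dx": 0.103, "dy": -0.329, "dz": 0.02, "ax": 0, "ay": 0, "az": 0, "jaw": 1}
    - {"dx": 0.103, "dy": -0.329, "dz": 0.02, "ax": 0, "ay": 0, "az": 0, "jaw": 1}
    - {"dx": 0.103, "dy": -0.329, "dz": 0.02, "ax": 0, "ay": 0, "az": 0, "jaw": 1}
    - {"dx": 0.103, "dy": -0.329, "dz": 0.02, "ax": 0, "ay": 0, "az": 0, "jaw": 1}
    - {"dx": 0.103, "dy": -0.329, "dz": 0.02, "ax": 0, "ay": 0, "az": 0, "jaw": 1}
    - {"dx": 0.103, "dy": -0.329, "dz": 0.02, "ax": 0, "ay": 0, "az": 0, "jaw": 1}
    - {"dx": 0.103, "dy": -0.327, "dz": 0.02, "ax": 0, "ay": 0, "az": 0, "jaw": 1}
    - {"dx": 0, "dy": 0, "dz": 0, "ax": 0, "ay": 0, "az": 0, "jaw": 1}
    - {"dx": 0, "dy": 0, "dz": 0, "ax": 0, "ay": 0, "az": 0, "jaw": 1}

```text
time_s: 60.3
ee_pos: [0.5779, 0.1312, 0.1453]
tool_rot: [-3.141, 0.001, 0.12]
ft_force: [-0.0, -0.6, -2.5]
grip_width: 0.498
finger_force: 25.0
```

```bash
python3 hv.py .0395 .0395
```

```text
held top z -0.0169 centre x -0.0012 -> TCP z on felt 0.03914504909318149 24.999739676713943
t 60.4 pos [0.578  0.1297 0.1453] rpy [3.141e+00 1.000e-03 1.170e-01] 
 shift first (tool units) [-0.01  -0.01   1.058] turn [ 0.001  0.002 -0.001]  shift if after turn [-0.011 -0.01   1.058]
```

Call:
step_arm:
  steps:
    - {"dx": -0.01, "dy": -0.008, "dz": 0.25, "ax": 0, "ay": 0, "az": 0, "jaw": 1}
    - {"dx": 0, "dy": 0, "dz": 0.25, "ax": 0, "ay": 0, "az": 0, "jaw": 1}
    - {"dx": 0, "dy": 0, "dz": 0.15, "ax": 0, "ay": 0, "az": 0, "jaw": 1}
    - {"dx": 0, "dy": 0, "dz": 0.12, "ax": 0, "ay": 0, "az": 0, "jaw": 1}
    - {"dx": 0, "dy": 0, "dz": 0.1, "ax": 0, "ay": 0, "az": 0, "jaw": 1}
    - {"dx": 0, "dy": 0, "dz": 0.1, "ax": 0, "ay": 0, "az": 0, "jaw": 1}
    - {"dx": 0, "dy": 0, "dz": 0.06, "ax": 0, "ay": 0, "az": 0, "jaw": 1}
    - {"dx": 0, "dy": 0, "dz": 0.02, "ax": 0, "ay": 0, "az": 0, "jaw": 1}
    - {"dx": 0, "dy": 0, "dz": 0, "ax": 0, "ay": 0, "az": 0, "jaw": 1}

```text
time_s: 61.25
ee_pos: [0.5772, 0.131, 0.0408]
tool_rot: [3.142, -0.0, 0.115]
ft_force: [0.6, -0.5, -1.5]
grip_width: 0.497
finger_force: 25.0
```

Call:
step_arm:
  steps:
    - {"dx": 0, "dy": 0, "dz": 0.015, "ax": 0, "ay": 0, "az": 0, "jaw": 1}
    - {"dx": 0, "dy": 0, "dz": 0, "ax": 0, "ay": 0, "az": 0, "jaw": 1}

```text
time_s: 61.45
ee_pos: [0.5777, 0.1312, 0.04]
tool_rot: [-3.142, -0.001, 0.115]
ft_force: [-0.3, -0.7, 3.9]
grip_width: 0.501
finger_force: 25.0
```

Call:
step_arm:
  steps:
    - {"dx": 0, "dy": 0, "dz": 0, "ax": 0, "ay": 0, "az": 0, "jaw": 0.41}
    - {"dx": 0, "dy": 0, "dz": 0, "ax": 0, "ay": 0, "az": 0, "jaw": 0.41}
    - {"dx": 0, "dy": 0, "dz": 0, "ax": 0, "ay": 0, "az": 0, "jaw": 0.41}
    - {"dx": 0, "dy": 0, "dz": -0.1, "ax": 0, "ay": 0, "az": 0, "jaw": 0.41}
    - {"dx": 0, "dy": 0, "dz": -0.3, "ax": 0, "ay": 0, "az": 0, "jaw": 0.41}
    - {"dx": 0, "dy": 0, "dz": -0.4, "ax": 0, "ay": 0, "az": 0, "jaw": 0.5}
    - {"dx": -0.2, "dy": 0, "dz": -0.4, "ax": 0, "ay": 0, "az": 0, "jaw": 1}
    - {"dx": -0.2, "dy": 0.1, "dz": -0.4, "ax": 0, "ay": 0, "az": 0, "jaw": 1}
    - {"dx": -0.2, "dy": 0.1, "dz": -0.4, "ax": 0, "ay": 0, "az": 0, "jaw": 1}
    - {"dx": -0.2, "dy": 0.1, "dz": -0.4, "ax": 0, "ay": 0, "az": 0, "jaw": 1}
    - {"dx": 0, "dy": 0.1, "dz": 0, "ax": 0, "ay": 0, "az": 0, "jaw": 1}
    - {"dx": 0, "dy": 0, "dz": 0, "ax": 0, "ay": 0, "az": 0, "jaw": 1}

```text
time_s: 62.65
ee_pos: [0.5027, 0.0806, 0.2808]
tool_rot: [3.14, -0.003, 0.113]
ft_force: [0.2, -0.2, -0.8]
grip_width: 0.03
finger_force: 0.0
```

```bash
python3 look.py w9
python3 - <<'E'
from h import *
t=pk(-.06,.095); plan([t[0],t[1],.26],[np.pi,0,BY])
E
```

```text
holder1 0.74 [250.6, 68.9, 49.4, 48.4] n 1925 ztop 0.0573 rect mm [575.9 131.1] [44.9 46. ] 6.4
holder1 0.61 [182.6, 68.4, 51.1, 49.8] n 1959 ztop 0.0572 rect mm [567.  207.4] [46.5 45.5] 7.2
[0.50198522 0.08192639 0.27873922] [ 0.3264934  -0.69403854 -0.13353785] [ 0.2   0.27 -0.58  1.75  0.16  1.17 -1.88]
pocket -0.04 ztop 0.0567 [  4.3 -40.4] [45.3 58.8] 0.0
pocket 0.04 ztop 0.0565 [ 2.4 41.3] [57.4 49.2] 89.9
pocket 0.12 ztop 0.0565 [  2.2 115.8] [48.2 49.8] 89.6
t 62.8 pos [0.502  0.0819 0.2787] rpy [3.142e+00 1.000e-03 1.140e-01] 
 shift first (tool units) [1.741 0.594 0.186] turn [ 0.     0.002 -0.007]  shift if after turn [1.739 0.6   0.187]
```

View pics/w9.png

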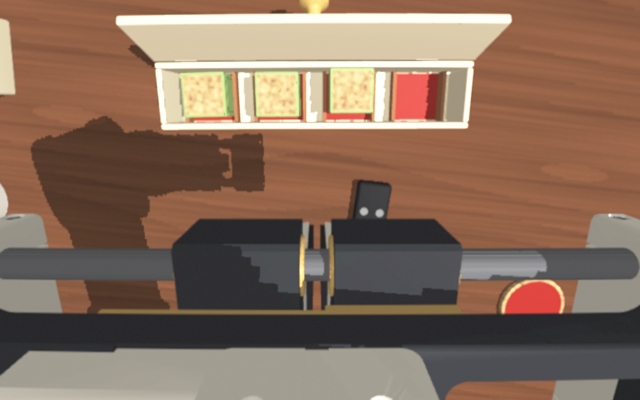

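Call:
step_arm:
  steps:
    - {"dx": 0.29, "dy": 0.1, "dz": 0, "ax": 0, "ay": 0, "az": 0, "jaw": 1}
    - {"dx": 0.29, "dy": 0.1, "dz": 0, "ax": 0, "ay": 0, "az": 0, "jaw": 1}
    - {"dx": 0.29, "dy": 0.1, "dz": 0, "ax": 0, "ay": 0, "az": 0, "jaw": 1}
    - {"dx": 0.29, "dy": 0.1, "dz": 0, "ax": 0, "ay": 0, "az": 0, "jaw": 1}
    - {"dx": 0.29, "dy": 0.1, "dz": 0, "ax": 0, "ay": 0, "az": 0, "jaw": 1}
    - {"dx": 0.29, "dy": 0.1, "dz": 0, "ax": 0, "ay": 0, "az": 0, "jaw": 1}
    - {"dx": 0, "dy": 0, "dz": 0, "ax": 0, "ay": 0, "az": 0, "jaw": 1}
    - {"dx": 0, "dy": 0, "dz": 0, "ax": 0, "ay": 0, "az": 0, "jaw": 1}

```text
time_s: 63.55
ee_pos: [0.6817, 0.0434, 0.2768]
tool_rot: [-3.14, 0.004, 0.116]
ft_force: [0.1, 0.3, 0.1]
grip_width: 0.001
finger_force: 0.0
```

Run:
```python
from h import *
t=pk(-.06,.095); plan([t[0],t[1],.116],[np.pi,0,BY]); print(np.round(get_state()["joint_positions"],2))
t=pk(-.06,.0166); print(t)
```

```text
t 63.5 pos [0.6817 0.0434 0.2768] rpy [-3.14   0.004  0.116] 
 shift first (tool units) [0.005 0.008 1.608] turn [-0.002  0.007 -0.004]  shift if after turn [-1.000e-03  6.000e-03  1.608e+00]
[ 0.15  0.56 -0.5   1.32  0.26  1.33 -1.8 ]
[0.60383718 0.03356701 0.        ]
```

Call:
step_arm:
  steps:
    - {"dx": 0, "dy": 0, "dz": 0.32, "ax": 0, "ay": 0, "az": 0, "jaw": 1}
    - {"dx": 0, "dy": 0, "dz": 0.32, "ax": 0, "ay": 0, "az": 0, "jaw": 1}
    - {"dx": 0, "dy": 0, "dz": 0.32, "ax": 0, "ay": 0, "az": 0, "jaw": 1}
    - {"dx": 0, "dy": 0, "dz": 0.32, "ax": 0, "ay": 0, "az": 0, "jaw": 1}
    - {"dx": 0, "dy": 0, "dz": 0.32, "ax": 0, "ay": 0, "az": 0, "jaw": 1}
    - {"dx": -0.06, "dy": 0, "dz": 0, "ax": 0, "ay": 0, "az": 0, "jaw": 1}
    - {"dx": -0.06, "dy": 0, "dz": 0, "ax": 0, "ay": 0, "az": 0, "jaw": 1}
    - {"dx": -0.06, "dy": 0, "dz": 0, "ax": 0, "ay": 0, "az": 0, "jaw": 1}
    - {"dx": -0.06, "dy": 0, "dz": 0, "ax": 0, "ay": 0, "az": 0, "jaw": 1}
    - {"dx": -0.06, "dy": 0, "dz": 0, "ax": 0, "ay": 0, "az": 0, "jaw": 1}
    - {"dx": -0.06, "dy": 0, "dz": 0, "ax": 0, "ay": 0, "az": 0, "jaw": 1}
    - {"dx": -0.06, "dy": 0, "dz": 0, "ax": 0, "ay": 0, "az": 0, "jaw": 1}
    - {"dx": -0.06, "dy": 0, "dz": 0, "ax": 0, "ay": 0, "az": 0, "jaw": 1}
    - {"dx": 0, "dy": 0, "dz": 0, "ax": 0, "ay": 0, "az": 0, "jaw": 1}

```text
time_s: 64.95
ee_pos: [0.6333, 0.0367, 0.1192]
tool_rot: [3.141, 0.001, 0.115]
ft_force: [0.1, 0.5, -0.0]
grip_width: 0.006
finger_force: 0.3
```

Call:
step_arm:
  steps:
    - {"dx": -0.06, "dy": 0, "dz": 0, "ax": 0, "ay": 0, "az": 0, "jaw": 1}
    - {"dx": -0.06, "dy": 0, "dz": 0, "ax": 0, "ay": 0, "az": 0, "jaw": 1}
    - {"dx": -0.06, "dy": 0, "dz": 0, "ax": 0, "ay": 0, "az": 0, "jaw": 1}
    - {"dx": -0.06, "dy": 0, "dz": 0, "ax": 0, "ay": 0, "az": 0, "jaw": 1}
    - {"dx": -0.06, "dy": 0, "dz": 0, "ax": 0, "ay": 0, "az": 0, "jaw": 1}
    - {"dx": 0, "dy": 0, "dz": 0, "ax": 0, "ay": 0, "az": 0, "jaw": 1}

```text
time_s: 65.55
ee_pos: [0.6032, 0.0332, 0.1191]
tool_rot: [3.141, 0.001, 0.115]
ft_force: [-0.1, 0.8, 0.0]
grip_width: 0.002
finger_force: 0.1
```

Run:
```python
from h import *
t=pk(-.06,-.0065); plan([t[0],t[1],.0795],[np.pi,0,BY])
c=capture("scene"); a=c["pixels"][140:290,250:450,::-1]; cv2.imwrite("pics/s3.png",cv2.resize(a,(800,600),interpolation=3))
```

```text
t 65.5 pos [0.6032 0.0332 0.1191] rpy [3.141e+00 1.000e-03 1.150e-01] 
 shift first (tool units) [-0.223 -0.002  0.397] turn [ 0.001  0.003 -0.005]  shift if after turn [-0.224 -0.002  0.396]
```

View pics/s3.png

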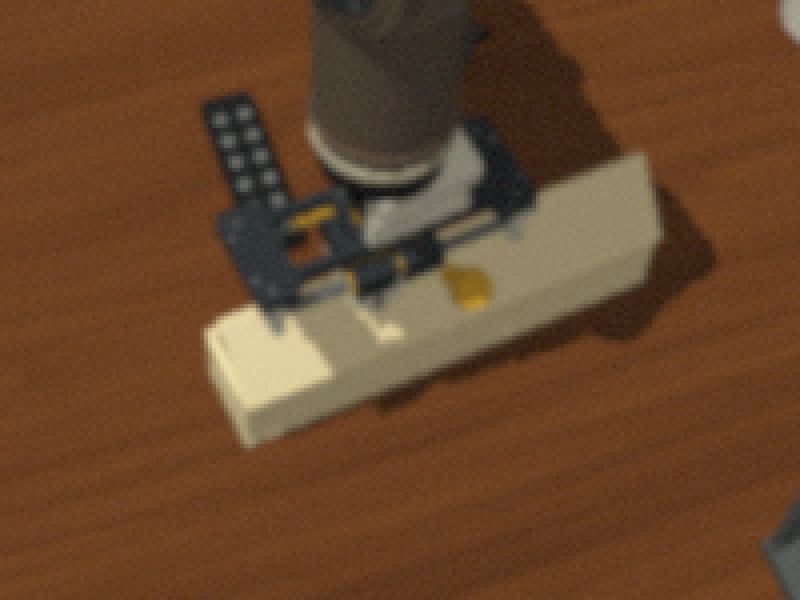

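Call:
step_arm:
  steps:
    - {"dx": -0.022, "dy": 0, "dz": 0.036, "ax": 0, "ay": 0, "az": 0, "jaw": 1}
    - {"dx": -0.022, "dy": 0, "dz": 0.036, "ax": 0, "ay": 0, "az": 0, "jaw": 1}
    - {"dx": -0.022, "dy": 0, "dz": 0.036, "ax": 0, "ay": 0, "az": 0, "jaw": 1}
    - {"dx": -0.022, "dy": 0, "dz": 0.036, "ax": 0, "ay": 0, "az": 0, "jaw": 1}
    - {"dx": -0.022, "dy": 0, "dz": 0.036, "ax": 0, "ay": 0, "az": 0, "jaw": 1}
    - {"dx": -0.022, "dy": 0, "dz": 0.036, "ax": 0, "ay": 0, "az": 0, "jaw": 1}
    - {"dx": -0.022, "dy": 0, "dz": 0.036, "ax": 0, "ay": 0, "az": 0, "jaw": 1}
    - {"dx": -0.022, "dy": 0, "dz": 0.036, "ax": 0, "ay": 0, "az": 0, "jaw": 1}
    - {"dx": -0.022, "dy": 0, "dz": 0.03, "ax": 0, "ay": 0, "az": 0, "jaw": 1}
    - {"dx": -0.022, "dy": 0, "dz": 0.02, "ax": 0, "ay": 0, "az": 0, "jaw": 1}
    - {"dx": 0, "dy": 0, "dz": 0.015, "ax": 0, "ay": 0, "az": 0, "jaw": 1}
    - {"dx": 0, "dy": 0, "dz": 0, "ax": 0, "ay": 0, "az": 0, "jaw": 1}

```text
time_s: 66.8
ee_pos: [0.5823, 0.0308, 0.0836]
tool_rot: [3.141, 0.001, 0.115]
ft_force: [0.4, -0.4, 0.6]
grip_width: 0.004
finger_force: 0.0
```

Call:
step_arm:
  steps:
    - {"dx": 0, "dy": 0, "dz": 0.015, "ax": 0, "ay": 0, "az": 0, "jaw": 1}
    - {"dx": 0, "dy": 0, "dz": 0.015, "ax": 0, "ay": 0, "az": 0, "jaw": 1}
    - {"dx": 0, "dy": 0, "dz": 0.01, "ax": 0, "ay": 0, "az": 0, "jaw": 1}
    - {"dx": 0, "dy": 0, "dz": 0, "ax": 0, "ay": 0, "az": 0, "jaw": 1}

```text
time_s: 67.2
ee_pos: [0.5826, 0.0309, 0.0799]
tool_rot: [3.141, 0.0, 0.115]
ft_force: [-0.2, -0.4, 0.8]
grip_width: 0.004
finger_force: 0.5
```

Call:
step_arm:
  steps:
    - {"dx": 0, "dy": 0, "dz": 0.01, "ax": 0, "ay": 0, "az": 0, "jaw": 1}
    - {"dx": 0, "dy": 0, "dz": 0.01, "ax": 0, "ay": 0, "az": 0, "jaw": 1}
    - {"dx": 0, "dy": 0, "dz": 0, "ax": 0, "ay": 0, "az": 0, "jaw": 1}

```text
time_s: 67.5
ee_pos: [0.5827, 0.0309, 0.0796]
tool_rot: [3.141, -0.001, 0.115]
ft_force: [-7.9, -1.5, 20.7]
grip_width: 0.003
finger_force: 10.6
```

Call:
step_arm:
  steps:
    - {"dx": 0, "dy": 0, "dz": -0.03, "ax": 0, "ay": 0, "az": 0, "jaw": 1}
    - {"dx": 0, "dy": 0, "dz": -0.2, "ax": 0, "ay": 0, "az": 0, "jaw": 1}
    - {"dx": 0, "dy": 0, "dz": -0.4, "ax": 0, "ay": 0, "az": 0, "jaw": 1}
    - {"dx": -0.2, "dy": 0, "dz": -0.4, "ax": 0, "ay": 0, "az": 0, "jaw": 1}
    - {"dx": -0.3, "dy": -0.1, "dz": -0.4, "ax": 0, "ay": 0, "az": 0, "jaw": 1}
    - {"dx": -0.3, "dy": -0.2, "dz": -0.4, "ax": 0, "ay": 0, "az": 0, "jaw": 1}
    - {"dx": 0, "dy": -0.3, "dz": -0.2, "ax": 0, "ay": 0, "az": 0, "jaw": 1}
    - {"dx": 0, "dy": 0, "dz": 0, "ax": 0, "ay": 0, "az": 0, "jaw": 1}
    - {"dx": 0, "dy": 0, "dz": 0, "ax": 0, "ay": 0, "az": 0, "jaw": 1}

```text
time_s: 68.4
ee_pos: [0.4994, 0.0805, 0.2778]
tool_rot: [3.141, -0.002, 0.116]
ft_force: [0.1, -0.2, -0.5]
grip_width: 0.003
finger_force: 0.0
```

Run:
```python
from h import *
c=capture("wrist"); P,uv=pts(c); b=Ro.from_euler('z',-BY).apply(P-BX)
for x in(-.03,-.015,0,.015,.03):
    k=(abs(b[:,0]-x)<.003)&(abs(b[:,1])<.15)&(abs(b[:,1])>.03)&(b[:,2]>.04); print(x,k.sum(),np.median(b[k,2]))
c=capture("top"); a=c["pixels"][130:300,140:480,::-1]; cv2.imwrite("pics/t2.png",cv2.resize(a,(800,400),interpolation=3))
for n in("remote","coaster"):
    for s in silhouettes(n,c)[:1]: Q,_=pts(c,s["pixels"]); print(n,np.median(Q,0))
```

```text
-0.03 1389 0.06837486619609776
-0.015 1409 0.06836427667434428
0 1433 0.06838652073175394
0.015 1469 0.06834253018744461
0.03 1514 0.06812564772829366
coaster [ 0.33266019 -0.2447596   0.0067869 ]
```

View pics/t2.png

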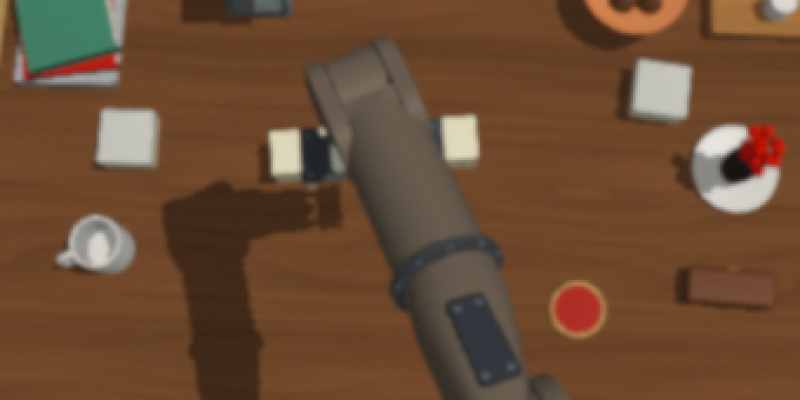

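```bash
python3 -c "
from workcell import *
print(hand_in())"
```

```text
the job is handed in; nothing more can be done
None
```

I put all three tea-light holders found on the table into the box, mouth down, each in its own pocket and flat on the felt. I then lowered the lid gently until it was fully shut and handed the job in at about 69 s. No fourth holder showed in any camera view; the other things looked undisturbed, but the arm hid the remote in the last check.

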